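Set the press stroke dial and lock it

TASK

Working with the fingertips only, without gripping or lifting anything, push the dial round by its upright pins until the white index line on the dial lines up with the white line on the rider clipped to the scale ring. Then push the lock lever round until it is home against its stop pin, leaving the dial on its mark; push gently throughout. Leave the loose things on and around the setting head where they are, and finish clear of everything.

Things in the scene. Friction and masses are not known exactly. Their poses are not given: they have to be found in the camera images.
- dial_hub (a point): Centre of the dial's top face, on its upright turning axis, 38 mm above the table. A boss 28 mm across stands 14 mm above the face here; the space above the dial is open. Round the dial, 8 mm lower than its face, lies the fixed aluminium scale ring, 184 mm across, with black lines every 10 degrees.
- dial: Dark steel disc, 136 mm across, 8 mm thick, lying level; origin on its axis at its underside, x along its index line, z up. Turns freely either way, more than a turn, against steady friction (about 0.12 N m, 3 N at a pin) and stays where left. It only sits on its spindle (about 0.9 kg) and would lift off if pulled up.
- dial_pin (a point): Top centre of the dial's upright turning pin opposite the index line. There are three such round steel pins with free-turning sleeves, 12 mm in diameter and 45 mm tall above the dial face, 45 mm from the dial axis, at 60, 180 (this one) and 300 degrees from the index line, counter-clockwise from above.
- index_mark (a point): Outer end of the dial's index line, on the dial's top face, 66 mm from the axis. The index line is a white radial line 36 mm long and 4 mm wide, the only line on the dial. x points radially outward along the line, z up.
- target_mark (a point): A point of the target line on the rider's top, 80 mm from the dial axis. The rider is a small dark steel block (26 mm wide along the ring) clamped on the scale ring, its top level with the dial's face; it carries one white radial line 4 mm wide, the target. x points radially outward from the dial axis along the line, z up. The rider is fixed.
- dial_spindle (a point): The spindle on the dial's axis, inside under the dial; it rises with the dial if the dial is lifted, and does not turn.
- lever_pivot (a point): On the lock lever's upright pivot axis, 40 mm above the table.
- lever_post (a point): Centre of the top of the lever's upright black round post (a free-turning handle), 20 mm in diameter, 46 mm tall, its top 73 mm above the table, at the end of the lever, 80 mm from the pivot. The lever bar is flat steel, 14 mm wide, its top 37 mm above the table.
- lock_lever (a joint): Angle of the lock lever: 0 fully open, growing as the lever swings counter-clockwise seen from above; 1.4 is locked, against its stop pin (a short bright upright pin on the plate, 58 mm from the pivot). It moves against a steady friction of about 0.12 N m (1.5 N at the post) and stays where it is left.
- head: The setting head: grey foot plate 210 by 330 mm, 16 mm thick, fixed to the table, carrying the scale ring, dial and lever. Origin under its centre; the dial axis is at y = -60 mm and the lever pivot at y = +115 mm in its frame.
- gauge_pin: Loose bystander: round steel gauge pin 28 mm wide, 45 mm tall, standing on the plate between dial and lever, on the far side. Origin at its foot.
- t_nut: Loose bystander: dark steel T-nut 30 by 26 mm, 22 mm tall, on the plate between dial and lever, on the near side. Origin at its foot.
- blank_pot: Loose bystander: aluminium pot 64 mm wide, 55 mm tall, on the table beyond the plate. Origin at its foot.
- die_block: Loose bystander: steel block 60 by 50 mm, 47 mm tall, on the left. Origin at its foot.
- spanner: Loose bystander: spanner lying on the right. Origin on its underside.
- oil_bottle: Loose bystander: white bottle 50 mm wide, 130 mm tall, on the left. Origin at its foot.
- chip_brush: Loose bystander: hand brush lying beyond the plate. Origin on its underside.

How it is judged:
By the outcome, as a careful person would: the job done as asked, in the order asked, and still so for the second after the job is handed in, with the robot touching nothing.
It also fails if it takes over 61 s, if anything falls off the work surface, if the arm or the gripper's body presses on something with over 40 N, if the wrist force passes 120 N, or if a joint passes its speed limit or range.

ROBOT

A 7-joint arm with a two-finger parallel gripper is mounted at the origin on the work surface. World frame = base frame: x ahead of the robot, y to its left, z up, the work surface at z = 0. Lengths are in mm, angles in rad, forces in N, time in s.
With the tool pointing down it reaches from about 425 to 950 mm from the base axis. Payload 4.7 kg.
Tool frame: the origin (TCP) lies at the very end of the fingers, on their centre line; the grasp point (between the pads) lies 19 mm behind it; x points along the fingers, z is the direction in which the jaws open and shut, and the axes are right-handed (so a half turn about x gives the same grasp; the last joint's range is limited). The gripper opens to 85 mm and grips with 20 to 120 N. Pads are 22 mm wide; open, the fingers measure 114 mm over their backs; the gripper's body (76 mm by 85 mm) begins 54 mm behind the grasp point. The pads swing forward as they close: fully open they stand 13 mm farther back than shut.
Start: joints at [1.311, 0.469, -0.049, 1.532, 0.024, 1.141, -0.082], TCP at [154.458, -657.11, 209.135] pointing down, gripper open.
Joint ranges: [-2.59, 2.59], [-0.33, 1.99], [-1.39, 1.29], [0.1, 2.45], [-1.04, 4.18], [0.21, 1.99], [-2.66, 2.66]. Speed limits (rad/s): [2.57, 2.57, 3.14, 3.14, 3.14, 3.14, 3.14].

INTERFACE

Orientations are given as a unit quaternion [w, x, y, z].
In Python, from station import arm gives the robot as it stands.
- The arm moves only by the tool step_arm, never from a script. Its argument "increments" is a list of rows, each a list of 7 numbers: the shift along the tool's x, y, z in m, then the turn, a rotation vector about the tool's x, y, z in units of 8 degrees (1.0 is 8 degrees), then the finger opening in m, from 0 to 0.0854. A call has 1 to 12 rows; each row shifts and turns the pose as measured when the row begins, along the tool's axes as they then stand; what a row does not reach is not made up. A row lasts 1/8 s, in which the tool goes at most 62.5 mm and 10.7 degrees, less where a joint would pass 70% of its speed; a pose out of reach is approached as far as the arm can. A call is refused whole if a number of a shift passes 0.0625 or a number of a turn 1, either way. A call with a gripper value outside its range is refused whole. The fingers move at their own pace and stop on an object; "force" is the grip in N (left out, the last holds). Time passes only in rows, so rows that do not move let the fingers close. It gives the time, the measured TCP pose, the force and the opening at its end, in the units of the state.
- arm.get_state(): the state, without advancing time (a new reading comes with each control period).
- arm.grab_frame(name): name is "scene" or "top"; returns a dict with "color" (400x640x3 uint8, red, green, blue), "camera_matrix" (3x3 intrinsics, pixels), "dist" ([k1, k2, p1, p2, k3] as OpenCV has them; the pictures are not rectified), "R" (3x3) and "t" (3): a world point X has camera coordinates R X + t. Camera axes: x right, y down, z forward; pixel columns grow to the right and rows downward; lengths in mm; the calibration is good to about 2 mm. A picture is of the moment at which its call begins. There is no depth.
- arm.hand_in(): hands the job in, once; it reports no verdict.
The state is a dict: "clock": time; "joints": joint angles; "qvel": joint speeds; "joint_torque": joint torques, N m; "ee_pos": TCP position; "orientation": TCP orientation; "wrist_force": force on the tool from outside, world axes, zero at the start; "wrist_torque": the same for the moment, N m; "gripper_width": finger opening in mm.
Only numpy, scipy, OpenCV 4.12 (cv2) and the standard library are available. Lean on these libraries where they do the work, as an engineer would, in place of code of your own. Each camera call takes 0.05 s, during which the arm holds its last target.

## Working session

There is one attempt and no reset: what is moved stays moved. The work goes in short steps, Python scripts to look and compute and a tool call to move; the robot and the scene stay as the last step left them, time stands still between calls to the robot, and variables do not carry over. Pictures are saved under pics/ and viewed, and the job is handed in when it is done.

Besides the shell and the picture viewer there is one more tool, called after "Emit:" as name(argument=value, ...) on one line, values as JSON. step_arm: Moves the arm, as the interface text tells. Its arguments: {"type":"object","properties":{"increments":{"type":"array","items":{"type":"array","items":{"type":"number"}}},"force":{"type":"number"}},"required":["increments"]}

```bash
ls; mkdir -p pics; python3 - <<'E'
from station import arm
import cv2,json
s=arm.get_state(); print(s)
for n in("scene","top"):
    f=arm.grab_frame(n); cv2.imwrite(f"pics/{n}0.png",f["color"][:,:,::-1]); print(n,f["camera_matrix"],f["dist"],f["R"],f["t"])
E
```

```text
pics
{'clock': 0.0, 'joints': array([ 1.31110656,  0.46942359, -0.04858072,  1.53370973,  0.02408863,
        1.14099536, -0.08228326]), 'qvel': array([-0.000863  , -0.00076276, -0.00259481,  0.00089746, -0.00102992,
       -0.00057491,  0.00012276]), 'joint_torque': array([-4.60821150e-05, -5.10305643e+01, -4.65114112e-02, -2.37716460e+01,
        1.07248031e-02,  7.53506290e-03, -9.11547062e-06]), 'ee_pos': array([ 154.26174948, -656.48399621,  208.06675321]), 'orientation': array([ 0.55369542,  0.4395054 ,  0.55480614, -0.43868729]), 'wrist_force': array([-0.22705262, -1.11533116,  0.24437792]), 'wrist_torque': array([-0.00040667, -0.04279111, -0.00086481]), 'gripper_width': 85.41185680990759}
scene [[453.49675095   0.         329.99231201]
 [  0.         453.49675095 202.86850755]
 [  0.           0.           1.        ]] [0.04169243 0.         0.         0.         0.        ] [[ 0.21703862  0.97607764 -0.01291009]
 [ 0.63133938 -0.1504457  -0.76077374]
 [-0.74451651  0.15696663 -0.64888878]] [-115.41460951 -313.13203515 1677.92155203]
top [[462.31050204   0.         316.47108276]
 [  0.         462.31050204 202.21212234]
 [  0.           0.           1.        ]] [-0.03685709  0.          0.          0.          0.        ] [[ 0.02183532 -0.9997356  -0.00720702]
 [-0.98136657 -0.02005653 -0.19109523]
 [ 0.19090016  0.01124535 -0.98154504]] [ -33.5709835   587.39232656 1415.81869978]
```

View pics/scene0.png

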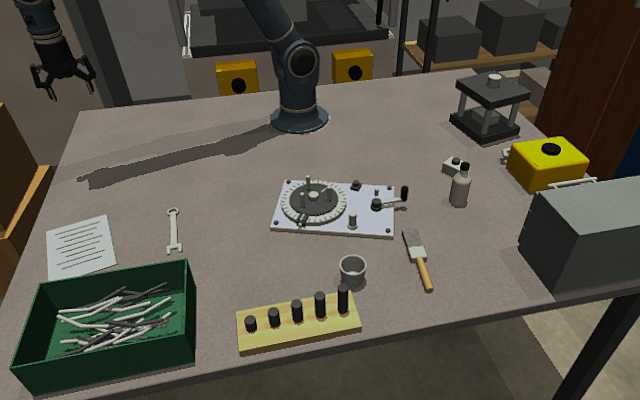

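View pics/top0.png

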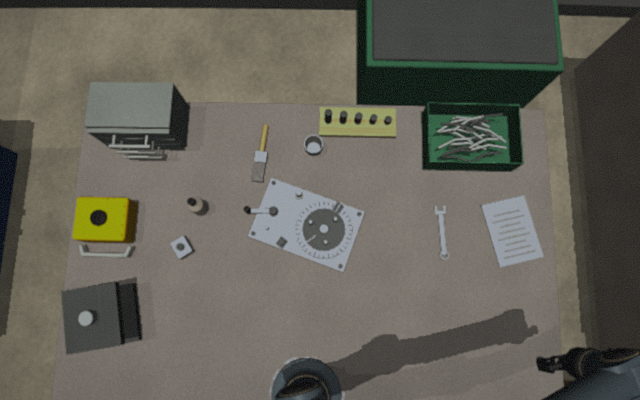

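```bash
python3 - <<'E'
import cv2
a=cv2.imread("pics/top0.png")[165:285,225:385]; cv2.imwrite("pics/tz0.png",cv2.resize(a,None,fx=5,fy=5,interpolation=cv2.INTER_CUBIC))
a=cv2.imread("pics/scene0.png")[165:245,260:420]; cv2.imwrite("pics/sz0.png",cv2.resize(a,None,fx=5,fy=5,interpolation=cv2.INTER_CUBIC))
E
```

```text
(no output)
```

View pics/tz0.png

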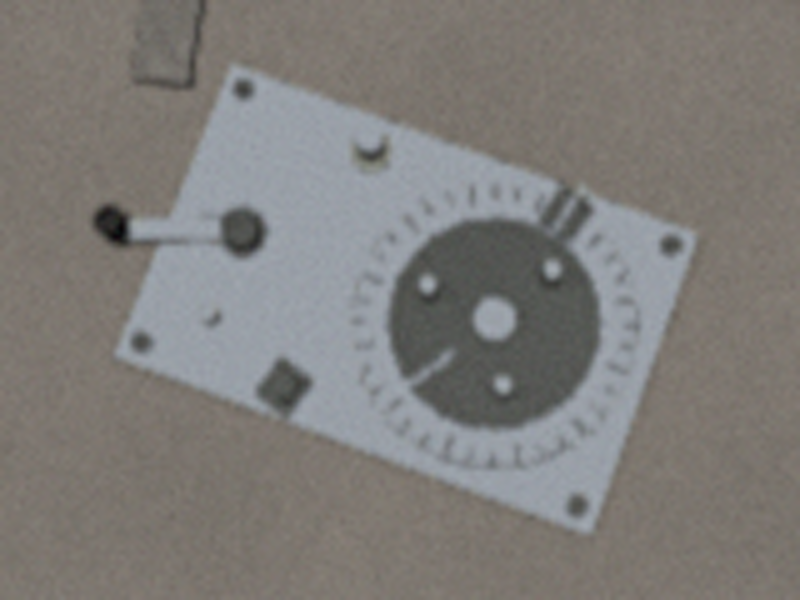

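View pics/sz0.png

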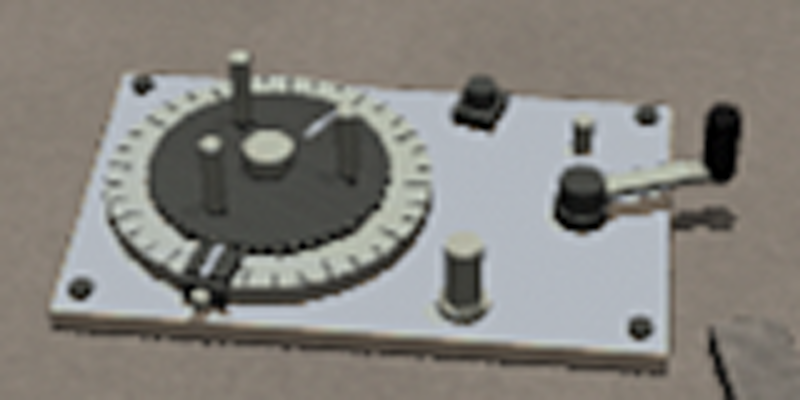

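```bash
cat > h.py <<'E'
import numpy as np,cv2
from station import arm
def grab(n,tag=None):
    f=arm.grab_frame(n); f["K"]=np.array(f["camera_matrix"]);f["R"]=np.array(f["R"]);f["t"]=np.array(f["t"]);f["d"]=np.array(f["dist"])
    if tag: cv2.imwrite(f"pics/{tag}.png",f["color"][:,:,::-1])
    return f
def toplane(f,px,z):
    px=np.atleast_2d(np.asarray(px,float))
    u=cv2.undistortPoints(px[:,None,:],f["K"],f["d"])[:,0]
    d=np.c_[u,np.ones(len(u))]@f["R"]; c=-f["R"].T@f["t"]
    s=(z-c[2])/d[:,2]; return (c+s[:,None]*d)
def proj(f,P):
    return cv2.projectPoints(np.atleast_2d(np.asarray(P,float)),cv2.Rodrigues(f["R"])[0],f["t"],f["K"],f["d"])[0][:,0]
# metric rectified view onto plane z: returns image scale s px/mm centred cx,cy ; col=-(y), row=-(x)
def rect(f,z,cx,cy,half=120,s=2.5):
    n=int(2*half*s); r,c=np.mgrid[0:n,0:n]
    X=cx+half-r/s; Y=cy+half-c/s
    p=proj(f,np.c_[X.ravel(),Y.ravel(),np.full(X.size,z)]).reshape(n,n,2).astype(np.float32)
    return cv2.remap(f["color"],p[...,0],p[...,1],cv2.INTER_CUBIC)[:,:,::-1].copy()
E
python3 - <<'E'
from h import *
f=grab("top");g=f["color"].mean(2)
# plate corners at z=16 via mask
hsv=cv2.cvtColor(f["color"],cv2.COLOR_RGB2HSV)
print(f["color"][190,285],f["color"][250,260],f["color"][230,310])
m=((f["color"][...,2]>140)).astype(np.uint8); m[:165]=0;m[285:]=0;m[:,:225]=0;m[:,385:]=0
m=cv2.morphologyEx(m,cv2.MORPH_CLOSE,np.ones((5,5)))
cs,_=cv2.findContours(m,0,1);c=max(cs,key=cv2.contourArea);print(cv2.contourArea(c),cv2.minAreaRect(c))
P=toplane(f,cv2.boxPoints(cv2.minAreaRect(cv2.convexHull(c))),16);print(P, np.linalg.norm(np.diff(P,axis=0),axis=1))
z0=lambda x,y:(225+x/5,165+y/5)
# approx
for n,p,z in [("hub",(495,319),52),("pivot",(243,230),42),("post",(108,220),73),("stop",(210,315),30),("pinA",(552,268),83),("pinB",(428,283),83),("pinC",(503,383),83),("tgt",(568,213),38),("idx",(412,385),38),("gauge",(370,143),61),("tnut",(284,385),30)]:
    print(n,toplane(f,[z0(*p)],z)[0].round(1))
E
```

```text
[152 158 166] [116 113 105] [82 86 82]
6160.0 ((303.39044189453125, 222.4589080810547), (107.56082153320312, 64.7237548828125), 20.556047439575195)
[[ 486.45927648  219.22625555   16.        ]
 [ 690.15452241  154.27197501   16.        ]
 [ 569.77020852 -179.89264757   16.        ]
 [ 372.46146979 -108.05397295   16.        ]] [213.80086945 355.18780668 209.97984082]
hub [503.8 -46.7  52. ]
pivot [559.3 115.9  42. ]
post [558.5 197.9  73. ]
stop [505.5 136.2  30. ]
pinA [532.2 -81.3  83. ]
pinB [521.2  -4.6  83. ]
pinC [460.  -52.2  83. ]
tgt [575.4 -92.5  38. ]
idx [462.4   5.   38. ]
gauge [613.9  35.1  61. ]
tnut [461.5  87.   30. ]
```

```bash
cat > meas.py <<'E'
from h import *
def linefit(im,mask):
    ys,xs=np.nonzero(mask);w=im[ys,xs].astype(float);return xs,ys,w
if __name__=="__main__":
    import sys
    f=grab("top");I=rect(f,38,504,-47);cv2.imwrite("pics/rect_%s.png"%sys.argv[1],I)
    f2=grab("scene");J=rect(f2,38,504,-47);cv2.imwrite("pics/rects_%s.png"%sys.argv[1],J)
E
python3 meas.py 0; python3 - <<'E'
from h import *
from scipy.spatial.transform import Rotation as R
s=arm.get_state();q=s["orientation"];print(R.from_quat(np.r_[q[1:],q[0]]).as_matrix().round(3))
E
```

```text
[[-0.     0.973  0.229]
 [ 0.001  0.229 -0.973]
 [-1.     0.    -0.001]]
```

View pics/rect_0.png

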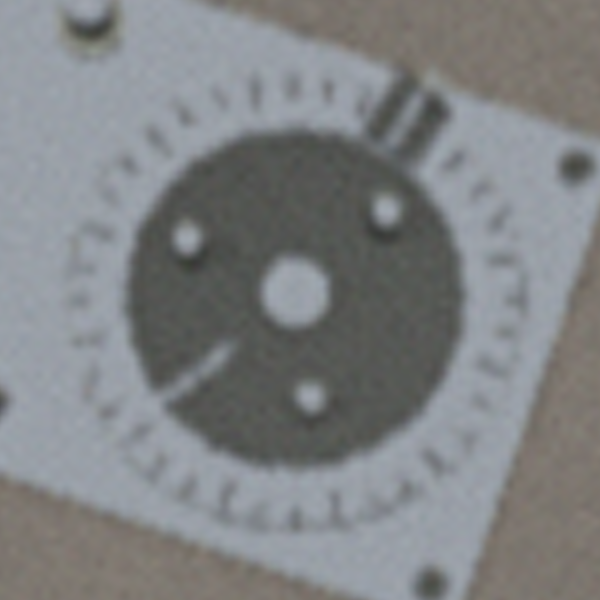

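View pics/rects_0.png

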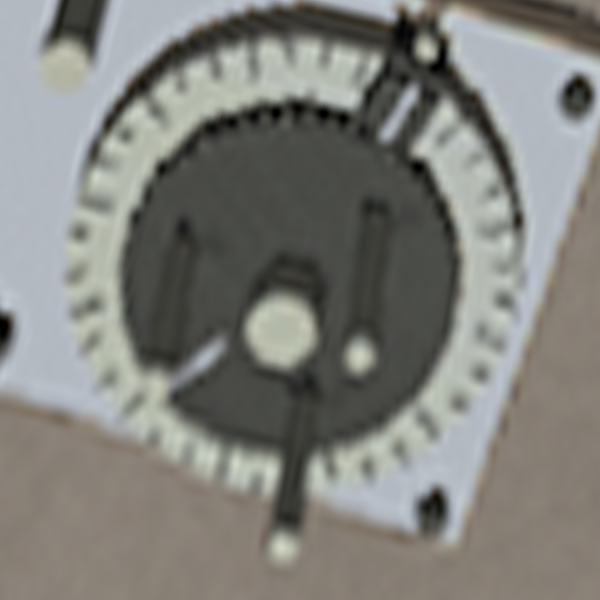

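```bash
cat > ang.py <<'E'
from h import *
def center(f,z=38,c0=(504,-47)):
    # dial centre in this view: fit circle to the dark/bright boundary (top cam)
    s=4;I=rect(f,z,*c0,half=120,s=s).astype(float).mean(2);I=cv2.GaussianBlur(I,(0,0),3)
    pts=[];c=np.array([c0[0],c0[1]],float)
    for it in range(3):
        pts=[]
        for a in np.deg2rad(np.arange(0,360,3)):
            r=np.arange(58,78,.25);X=c[0]+r*np.cos(a);Y=c[1]+r*np.sin(a)
            row=(c0[0]+120-X)*s;col=(c0[1]+120-Y)*s
            v=cv2.remap(I.astype(np.float32),col.astype(np.float32)[None],row.astype(np.float32)[None],1)[0]
            k=np.argmax(np.diff(v)); 
            if np.diff(v)[k]>1.0: pts.append((X[k],Y[k]))
        P=np.array(pts)
        for _ in range(5):
            A=np.c_[2*P,np.ones(len(P))];sol=np.linalg.lstsq(A,(P**2).sum(1),rcond=None)[0]
            c=sol[:2];R=np.sqrt(sol[2]+c@c);e=np.abs(np.linalg.norm(P-c,axis=1)-R);P=P[e<max(1.0,np.median(e)*2.5)]
    return c,R,len(P)
def lineang(f,c,a0,r0,r1,z=38,w=8):
    # a0 deg guess; angular profile peak between r0,r1
    out=[]
    for r in np.arange(r0,r1,1.):
        d=np.arange(-w,w+.01,.25);a=np.deg2rad(a0)
        X=c[0]+r*np.cos(a)-d*np.sin(a);Y=c[1]+r*np.sin(a)+d*np.cos(a)
        p=proj(f,np.c_[X,Y,np.full(len(d),z)]).astype(np.float32)
        v=cv2.remap(f["color"].astype(np.float32).mean(2),p[:,0][None],p[:,1][None],cv2.INTER_CUBIC)[0]
        out.append(v)
    V=np.array(out);m=V.mean(0);b=np.median(m);k=np.argmax(m);sel=np.abs(d-d[k])<4
    rr=np.arange(r0,r1,1.);wv=np.clip(V-b,0,None)*sel;off=(wv*d).sum(1)/(wv.sum(1)+1e-9)
    # line fit off = o + s*r
    s,o=np.polyfit(rr,off,1)
    om=off.mean();rm=rr.mean()
    return a0+np.degrees(np.arctan2(om,rm)),np.degrees(np.arctan(s))+a0,(m.max()-b).round(1)
E
python3 - <<'E'
from ang import *
for n,c0 in(("top",(504,-47)),("scene",(509,-46))):
    f=grab(n);c,R,k=center(f,c0=c0);print(n,c,R,k)
    for g,r0,r1 in((128.7,36,62),(-32.6,76,90)):
        x=lineang(f,c,g,r0,r1);print(x,lineang(f,c,x[0],r0,r1))
E
```

```text
top [504.84852849 -44.85027401] 67.61733747637672 102
(np.float64(127.71055043460902), np.float64(128.14142022677308), np.float32(32.0)) (np.float64(127.70720277926492), np.float64(128.02933942049225), np.float32(32.1))
(np.float64(-31.816190409099814), np.float64(-31.216170244849014), np.float32(32.3)) (np.float64(-31.82449675680843), np.float64(-31.13799563906779), np.float32(32.3))
scene [512.5664352  -42.85008522] 69.54036222387853 108
(np.float64(132.70611574634103), np.float64(129.79171217755797), np.float32(62.8)) (np.float64(132.71931870983644), np.float64(130.5045114418276), np.float32(61.0))
(np.float64(-33.457609698798095), np.float64(-30.887663638341564), np.float32(96.9)) (np.float64(-33.45795719179612), np.float64(-30.999682077908304), np.float32(96.3))
```

Emit:
step_arm(increments=[[0, 0.02, -0.023, 0, 0, 0, 0], [0, 0.032, -0.037, 0, 0, 0, 0], [0, 0.032, -0.037, 0, 0, 0, 0], [0, 0.032, -0.037, 0, 0, 0, 0], [0, 0.032, -0.037, 0, 0, 0, 0], [0, 0.032, -0.037, 0, 0, 0, 0], [0, 0.032, -0.037, 0, 0, 0, 0], [0, 0.032, -0.037, 0, 0, 0, 0], [0, 0.032, -0.037, 0, 0, 0, 0], [0, 0.032, -0.037, 0, 0, 0, 0], [0, 0.032, -0.037, 0, 0, 0, 0], [0, 0.032, -0.037, 0, 0, 0, 0]], force=20)

```text
clock: 1.85
ee_pos: [425.8, -142.6, 209.4]
orientation: [0.555, 0.441, 0.55, -0.442]
wrist_force: [-0.4, -0.9, -0.5]
gripper_width: 0.2
```

Emit:
step_arm(increments=[[0, 0, 0, -1, 0, 0, 0], [0, 0, 0, -1, 0, 0, 0], [0, 0, 0, -1, 0, 0, 0], [0, 0, 0, -1, 0, 0, 0], [0, 0, 0, -1, 0, 0, 0], [0, 0, 0, -1, 0, 0, 0], [0, 0, 0, -1, 0, 0, 0], [0, 0, 0, -1, 0, 0, 0], [0, 0, 0, -1, 0, 0, 0], [0, 0, 0, -1, 0, 0, 0], [0, 0, 0, -1, 0, 0, 0], [0, 0, 0, -1, 0, 0, 0]])

```text
clock: 3.35
ee_pos: [428.1, -137.6, 211.7]
orientation: [0.696, -0.142, 0.691, 0.135]
wrist_force: [-0.3, -0.5, -0.2]
gripper_width: 0.1
```

```bash
cat > st.py <<'E'
from h import *
from scipy.spatial.transform import Rotation as R
def M():
    s=arm.get_state();q=s["orientation"];return s,R.from_quat(np.r_[q[1:],q[0]]).as_matrix()
def show(target=None,hub=(505.5,-45)):
    s,m=M();p=s["ee_pos"];d=p[:2]-hub
    print("t%.2f"%s["clock"],p.round(1),"yaw %.1f"%np.degrees(np.arctan2(m[1,2],m[0,2])),"xaxis",m[:,0].round(3),"F",s["wrist_force"].round(1),"w%.1f"%s["gripper_width"],"q",s["joints"].round(2))
    print("about hub: r %.1f phi %.1f"%(np.hypot(*d),np.degrees(np.arctan2(d[1],d[0]))))
    if target is not None: print("tool shift",((np.array(target)-p)@m).round(1))
if __name__=="__main__":
    import sys; show(eval(sys.argv[1]) if len(sys.argv)>1 else None)
E
python3 st.py "[493.9,-1.5,209]"
```

```text
t3.35 [ 428.1 -137.6  211.7] yaw 22.5 xaxis [ 0.009 -0.009 -1.   ] F [-0.3 -0.5 -0.2] w0.1 q [ 0.76  0.13 -0.59  2.02  0.09  1.    0.52]
about hub: r 120.7 phi -129.9
tool shift [  2.2 100.5 112.9]
```

Emit:
step_arm(increments=[[0, 0.033, 0.037, 0, 0, 0, 0], [0, 0.033, 0.037, 0, 0, 0, 0], [0, 0.032, 0.037, 0, 0, 0, 0], [0, 0, 0, -1, 0, 0, 0], [0, 0, 0, -1, 0, 0, 0], [0, 0, 0, -1, 0, 0, 0], [0, 0, 0, -1, 0, 0, 0], [0, 0, 0, -1, 0, 0, 0], [0, 0, 0, -1, 0, 0, 0], [0, 0, 0, -1, 0, 0, 0], [0, 0, 0, -1, 0, 0, 0], [0, 0, 0, -1, 0, 0, 0]])

```text
clock: 4.85
ee_pos: [495.9, -1.4, 212.9]
orientation: [-0.47, 0.535, -0.469, -0.522]
wrist_force: [-0.2, 0.5, 0.2]
gripper_width: 0.1
```

```bash
python3 st.py "[493.9,-1.5,209]"; python3 -c "
from h import *
grab('top','t1');grab('scene','s1')
for n in('t','s'):
    a=cv2.imread(f'pics/{n}1.png')[90:290,220:420];cv2.imwrite(f'pics/{n}1z.png',cv2.resize(a,None,fx=3,fy=3,interpolation=2))
"
```

```text
t4.85 [495.9  -1.4 212.9] yaw 96.8 xaxis [ 0.014 -0.011 -1.   ] F [-0.2  0.5  0.2] w0.1 q [ 0.68  0.28 -0.91  1.92  0.27  1.06  1.35]
about hub: r 44.6 phi 102.4
tool shift [3.9 2.1 0.2]
```

View pics/s1z.png

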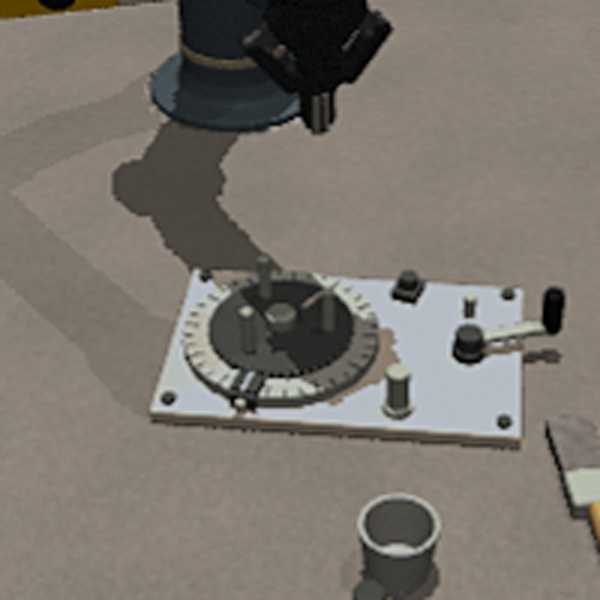

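View pics/t1z.png

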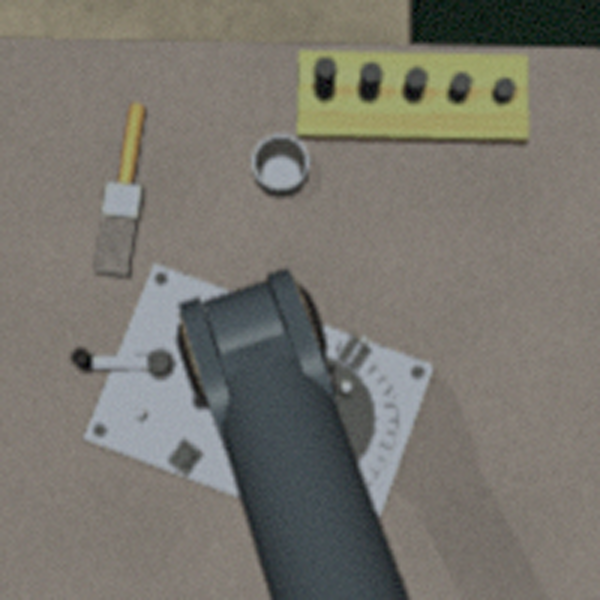

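```bash
python3 -c "
from h import *
f=grab('scene');p=arm.get_state()['ee_pos'];print(proj(f,p), (proj(f,p)-[220,90])*3)
for e in ([0,0,10],[10,0,0],[0,10,0]):print((proj(f,p+np.array(e))-proj(f,p))*3)
"
```

```text
[[325.37544983 140.15122074]] [[316.12634948 150.45366222]]
[[-0.22946281 -9.96589541]]
[[2.45301293 6.19677795]]
[[11.35851239 -1.49748181]]
```

```bash
python3 -c "
from h import *
a=cv2.imread('pics/s1.png')[85:165,280:380];cv2.imwrite('pics/s1zz.png',cv2.resize(a,None,fx=7,fy=7,interpolation=cv2.INTER_NEAREST))
"
```

```text
(no output)
```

View pics/s1zz.png

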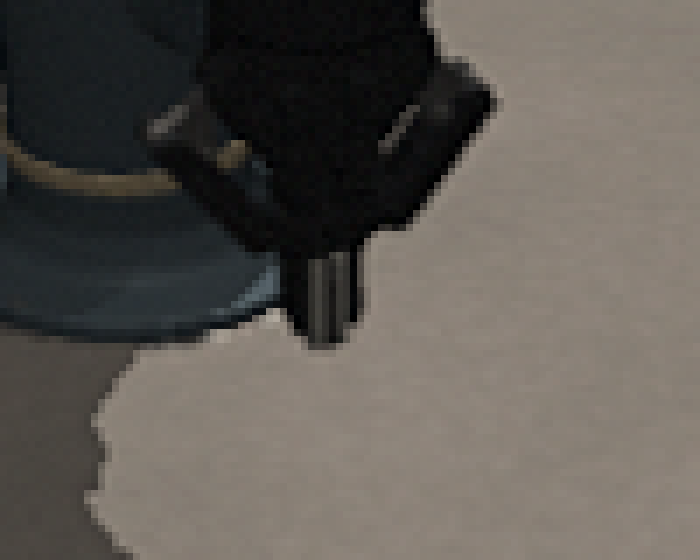

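```bash
python3 -c "
from h import *
f=grab('scene');print(proj(f,[154.3,-656.5,208.1]),proj(f,[154.3,-656.5,221]))
f2=grab('top');print(proj(f2,[154.3,-656.5,208.1]))
a=cv2.imread('pics/scene0.png')[50:130,10:110];cv2.imwrite('pics/s0zz.png',cv2.resize(a,None,fx=7,fy=7,interpolation=cv2.INTER_NEAREST))
"
```

```text
[[ 78.15610365 107.30576889]] [[ 76.41669675 103.23799373]]
[[547.39075853 353.55263807]]
```

View pics/s0zz.png

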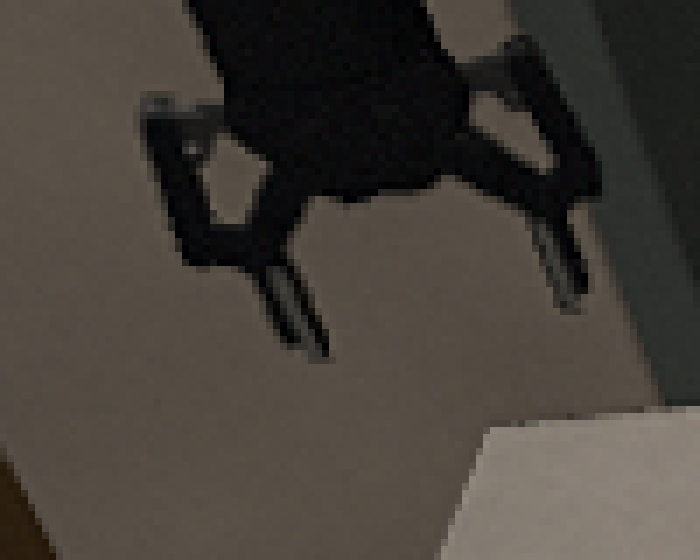

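```bash
cat > go.py <<'E'
from st import *
import sys
def want(pos,yaw):
    s,m=M();a=np.radians(yaw);z=np.array([np.cos(a),np.sin(a),0]);x=np.array([0,0,-1.]);y=np.cross(z,x)
    D=np.c_[x,y,z];rv=R.from_matrix(m.T@D).as_rotvec()
    print("shift mm",((np.array(pos)-s["ee_pos"])@m).round(1),"turn units",(np.degrees(rv)/8).round(2))
if __name__=="__main__":
    show();want(eval(sys.argv[1]),float(sys.argv[2]))
E
python3 go.py "[493.9,-1.5,209]" 105
```

```text
t5.10 [495.9  -1.4 212.8] yaw 96.4 xaxis [ 0.014 -0.011 -1.   ] F [-0.3 -0.4 -0.8] w-0.1 q [ 0.68  0.28 -0.91  1.92  0.27  1.06  1.34]
about hub: r 44.7 phi 102.4
shift mm [3.8 2.  0.2] turn units [-1.07 -0.09  0.08]
```

Emit:
step_arm(increments=[[0, 0.002, 0, -1, -0.09, 0.08, 0], [0.045, 0, 0, 0, 0, 0, 0], [0.045, 0, 0, 0, 0, 0, 0], [0.03, 0, 0, 0, 0, 0, 0]])

```text
clock: 5.6
ee_pos: [497.6, -2.3, 92.7]
orientation: [-0.436, 0.561, -0.433, -0.555]
wrist_force: [-0.3, 0.2, -0.4]
gripper_width: -0.2
```

```bash
cat > look.py <<'E'
from h import *
import sys
t=sys.argv[1]
f=grab('scene','s'+t);a=cv2.imread(f'pics/s{t}.png')[145:245,260:420];cv2.imwrite(f'pics/s{t}z.png',cv2.resize(a,None,fx=5,fy=5,interpolation=cv2.INTER_CUBIC))
E
python3 go.py "[493.9,-1.5,47]" 105; python3 look.py 2
```

```text
t5.60 [497.6  -2.3  92.7] yaw 104.2 xaxis [ 0.009 -0.002 -1.   ] F [-0.3  0.2 -0.4] w-0.2 q [ 0.59  0.45 -0.84  2.04  0.46  0.84  1.3 ]
about hub: r 43.5 phi 100.5
shift mm [45.7  3.8  1.9] turn units [-0.1  -0.03  0.06]
```

View pics/s2z.png

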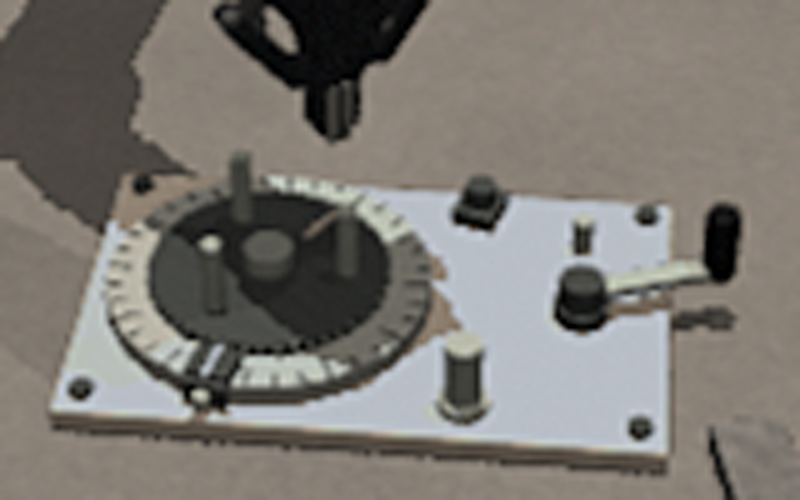

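Emit:
step_arm(increments=[[0.025, 0.003, 0.002, -0.1, 0, 0.06, 0], [0.02, 0, 0, 0, 0, 0, 0], [0, 0, 0, 0, 0, 0, 0]])

```text
clock: 6.02
ee_pos: [492.7, -1.5, 44.1]
orientation: [0.429, -0.56, 0.434, 0.561]
wrist_force: [-0.8, 0.2, -0.0]
gripper_width: 0.2
```

```bash
python3 go.py "[493.9,-1.5,45]" 105; python3 look.py 3
```

```text
t6.03 [492.7  -1.5  44.1] yaw 104.8 xaxis [-0.005 -0.004 -1.   ] F [-0.8  0.2 -0. ] w0.2 q [ 0.53  0.52 -0.78  2.07  0.54  0.76  1.24]
about hub: r 45.3 phi 106.4
shift mm [-0.9 -1.2 -0.3] turn units [-0.02 -0.02 -0.04]
```

View pics/s3z.png

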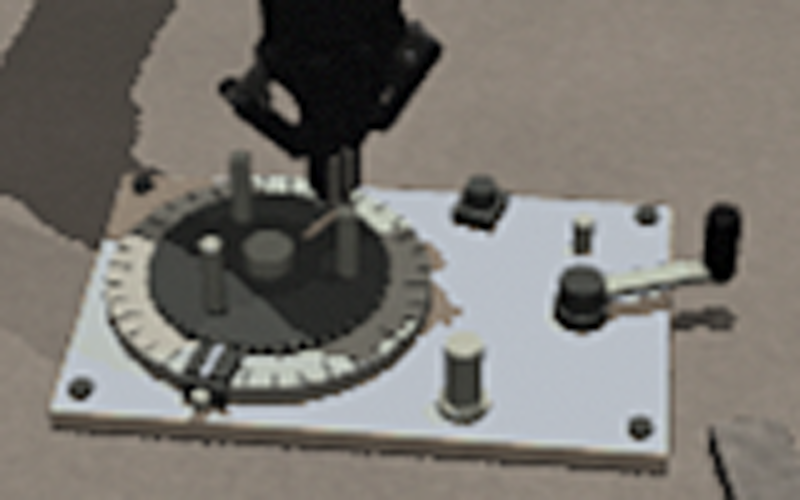

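Emit:
step_arm(increments=[[0, -0.0031, -0.0001, 0.5, 0, 0, 0], [0, -0.0031, -0.0001, 0.5, 0, 0, 0], [0, -0.0031, -0.0001, 0.5, 0, 0, 0], [0, -0.0031, -0.0001, 0.5, 0, 0, 0], [0, -0.0031, -0.0001, 0.5, 0, 0, 0], [0, -0.0031, -0.0001, 0.5, 0, 0, 0]])

```text
clock: 6.82
ee_pos: [512.9, -0.1, 50.9]
orientation: [0.541, -0.455, 0.544, 0.452]
wrist_force: [-2.7, 1.5, -1.6]
gripper_width: 0.5
```

```bash
python3 go.py "[493.9,-1.5,45]" 84; python3 look.py 4
```

```text
t6.83 [ 5.129e+02 -1.000e-01  5.090e+01] yaw 79.8 xaxis [ 0.    -0.006 -1.   ] F [-2.7  1.5 -1.6] w0.5 q [ 0.44  0.5  -0.67  2.03  0.46  0.76  0.88]
about hub: r 45.5 phi 80.7
shift mm [ 5.9 18.4 -4.7] turn units [-0.52 -0.04  0.01]
```

View pics/s4z.png

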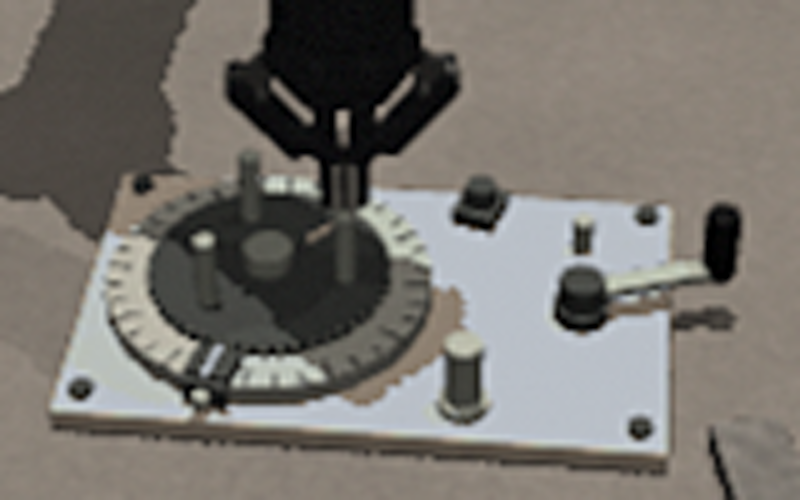

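Emit:
step_arm(increments=[[0.002, -0.0031, -0.0001, 0.5, 0, 0, 0], [0.002, -0.0031, -0.0001, 0.5, 0, 0, 0], [0.002, -0.0031, -0.0001, 0.5, 0, 0, 0], [0.002, -0.0031, -0.0001, 0.5, 0, 0, 0], [0.002, -0.0031, -0.0001, 0.5, 0, 0, 0], [0.002, -0.0031, -0.0001, 0.5, 0, 0, 0]])

```text
clock: 7.62
ee_pos: [530.0, -4.1, 45.9]
orientation: [0.626, -0.33, 0.626, 0.326]
wrist_force: [-3.3, 2.0, 0.7]
gripper_width: 0.1
```

```bash
python3 go.py "[493.9,-1.5,45]" 60; python3 look.py 5
```

```text
t7.62 [530.   -4.1  45.9] yaw 55.3 xaxis [ 0.003 -0.005 -1.   ] F [-3.3  2.   0.7] w0.1 q [ 0.36  0.5  -0.56  2.    0.4   0.74  0.53]
about hub: r 47.7 phi 59.1
shift mm [  0.8  31.1 -18.4] turn units [-0.59 -0.02  0.04]
```

View pics/s5z.png

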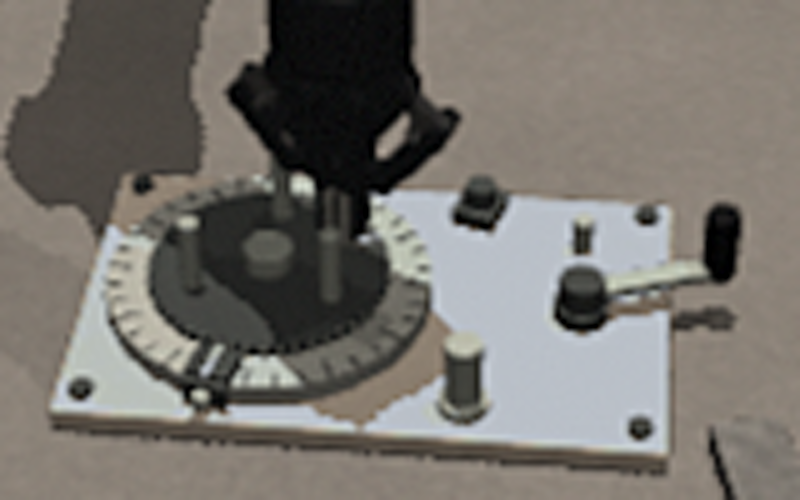

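Emit:
step_arm(increments=[[0.0012, -0.0033, -0.0005, 0.5, 0, 0, 0], [0.0012, -0.0033, -0.0005, 0.5, 0, 0, 0], [0.0012, -0.0033, -0.0005, 0.5, 0, 0, 0], [0.0012, -0.0033, -0.0005, 0.5, 0, 0, 0], [0.0012, -0.0033, -0.0005, 0.5, 0, 0, 0], [0.0012, -0.0033, -0.0005, 0.5, 0, 0, 0], [0.0012, -0.0033, -0.0005, 0.5, 0, 0, 0], [0.0012, -0.0033, -0.0005, 0.5, 0, 0, 0]])

```text
clock: 8.68
ee_pos: [548.5, -17.4, 45.9]
orientation: [0.698, -0.142, 0.687, 0.143]
wrist_force: [-1.5, 3.5, 2.6]
gripper_width: 0.1
```

```bash
python3 go.py "[493.9,-1.5,45]" 27; python3 look.py 6
```

```text
t8.68 [548.5 -17.4  45.9] yaw 23.2 xaxis [ 0.015  0.004 -1.   ] F [-1.5  3.5  2.6] w0.1 q [ 0.28  0.5  -0.41  1.97  0.29  0.71  0.09]
about hub: r 51.1 phi 32.7
shift mm [  0.1  36.1 -43.9] turn units [-0.47  0.11  0.02]
```

View pics/s6z.png

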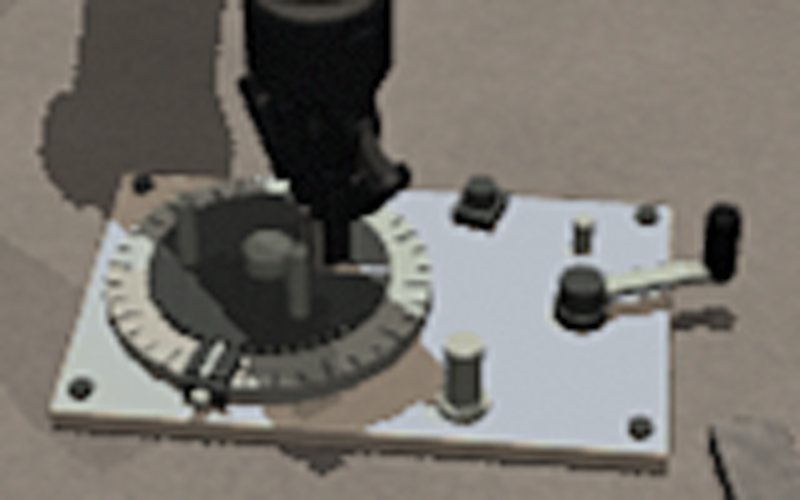

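Emit:
step_arm(increments=[[0.001, -0.0036, -0.0015, 0.4, 0.04, 0, 0], [0.001, -0.0036, -0.0015, 0.4, 0.04, 0, 0], [0.001, -0.0036, -0.0015, 0.4, 0.04, 0, 0], [0.001, -0.0036, -0.0015, 0.4, 0.02, 0, 0], [0.001, -0.0036, -0.001, 0.45, 0, 0, 0], [0.001, -0.0036, -0.001, 0.45, 0, 0, 0], [0.001, -0.0036, -0.001, 0.45, 0, 0, 0], [0.001, -0.0036, -0.001, 0.45, 0, 0, 0]])

```text
clock: 9.72
ee_pos: [554.5, -36.8, 46.2]
orientation: [0.713, 0.025, 0.7, -0.017]
wrist_force: [0.4, 2.7, 1.0]
gripper_width: -0.4
```

```bash
python3 go.py "[493.9,-1.5,45]" 0; python3 look.py 7
```

```text
t9.72 [554.5 -36.8  46.2] yaw -3.4 xaxis [ 0.019  0.011 -1.   ] F [0.4 2.7 1. ] w-0.4 q [ 0.23  0.49 -0.3   1.97  0.2   0.7  -0.25]
about hub: r 49.7 phi 9.5
shift mm [  0.4  31.6 -62.6] turn units [-0.42  0.14 -0.08]
```

View pics/s7z.png

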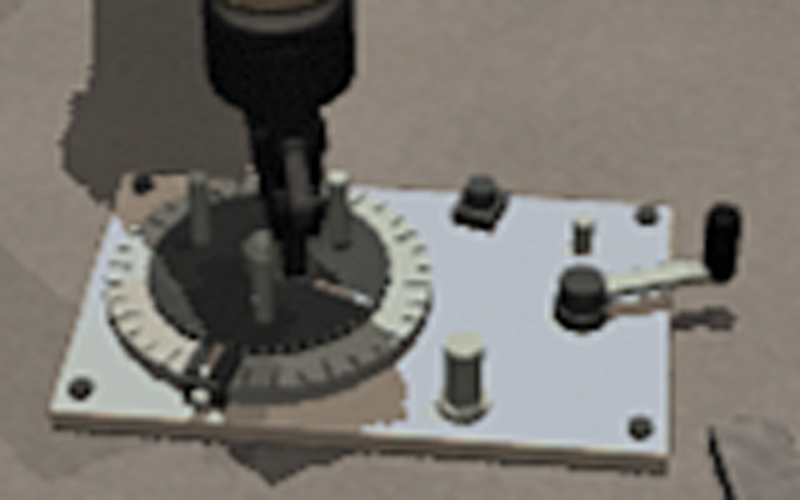

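Emit:
step_arm(increments=[[0.001, -0.0045, -0.0018, 0.35, 0.06, -0.03, 0], [0.001, -0.0045, -0.0018, 0.35, 0.06, -0.03, 0], [0.001, -0.0045, -0.0018, 0.4, 0.04, -0.02, 0], [0.001, -0.0045, -0.0015, 0.4, 0.04, 0, 0], [0.001, -0.0045, -0.0012, 0.4, 0.02, 0, 0], [0.001, -0.0045, -0.001, 0.4, 0.02, 0, 0], [0.001, -0.0045, -0.001, 0.4, 0, 0, 0], [0.001, -0.0045, -0.001, 0.4, 0, 0, 0]])

```text
clock: 10.78
ee_pos: [542.2, -67.3, 42.9]
orientation: [0.683, 0.181, 0.686, -0.175]
wrist_force: [1.6, 3.5, 2.4]
gripper_width: -0.1
```

```bash
python3 go.py "[493.9,-1.5,45]" -28; python3 look.py 8
```

```text
t10.78 [542.2 -67.3  42.9] yaw -29.2 xaxis [-0.001  0.009 -1.   ] F [1.6 3.5 2.4] w-0.1 q [ 0.19  0.48 -0.18  1.98  0.12  0.7  -0.57]
about hub: r 42.9 phi -31.2
shift mm [ -1.5  33.9 -74.2] turn units [-0.14 -0.04 -0.05]
```

View pics/s8z.png

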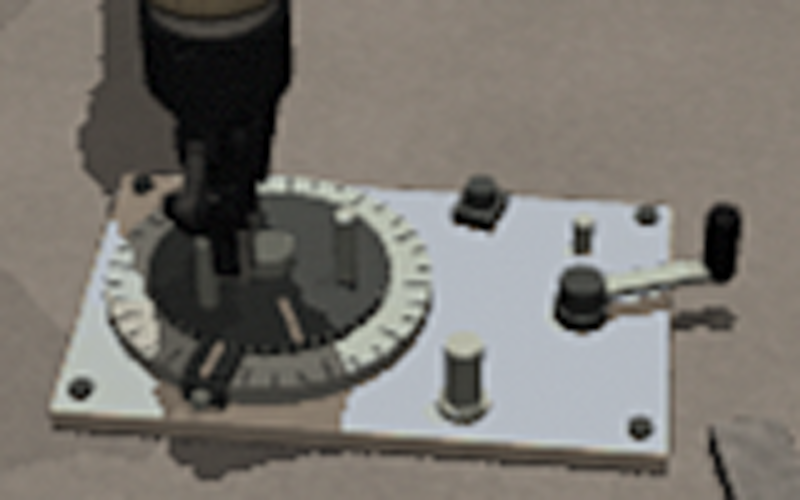

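```bash
cat > sa.py <<'E'
from ang import *
import sys
f=grab("scene");g=float(sys.argv[1])
c=(509.5,-44.5)
x=lineang(f,c,g,38,62);x=lineang(f,c,x[0],38,62);y=lineang(f,c,-32,76,90,w=6);print("idx",x,"tgt",y)
E
python3 - <<'E'
from h import *
f=grab("scene");P=toplane(f,[(260+283/5,145+298/5),(260+298/5,145+340/5),(260+206/5,145+373/5),(260+219/5,145+345/5)],38);print(P)
print(np.degrees(np.arctan2(*(P[1]-P[0])[1::-1])),np.degrees(np.arctan2(*(P[2]-P[3])[1::-1])))
E
python3 sa.py 8
```

```text
[[540.00759489 -38.99813361  38.        ]
 [575.8569142  -37.90855614  38.        ]
 [590.28638378 -90.5187077   38.        ]
 [569.99954116 -79.95927896  38.        ]]
1.7408692610868384 -27.49725988569466
idx (np.float64(4.379657879415705), np.float64(2.3355239460628767), np.float32(66.1)) tgt (np.float64(-31.294626986547616), np.float64(-31.279668825148946), np.float32(45.9))
```

Emit:
step_arm(increments=[[0.0006, -0.0045, 0.0002, 0.45, 0, 0, 0], [0.0006, -0.0045, 0.0002, 0.45, 0, 0, 0], [0.0006, -0.0045, 0.0, 0.5, 0, 0, 0], [0.0006, -0.0045, 0.0, 0.5, 0, 0, 0], [0.0006, -0.0035, 0, 0.5, 0, 0, 0]])

```text
clock: 11.55
ee_pos: [535.1, -85.5, 41.8]
orientation: [0.646, 0.294, 0.643, -0.287]
wrist_force: [2.1, -1.1, 1.3]
gripper_width: -0.3
```

```bash
python3 go.py "[493.9,-1.5,45]" -55; python3 look.py 9; python3 sa.py -20
```

```text
t11.55 [535.1 -85.5  41.8] yaw -48.5 xaxis [ 0.008  0.007 -1.   ] F [ 2.1 -1.1  1.3] w-0.3 q [ 0.16  0.46 -0.09  2.    0.05  0.67 -0.81]
about hub: r 50.2 phi -53.8
shift mm [ -2.9  24.7 -90.3] turn units [ 0.81 -0.   -0.08]
idx (np.float64(-15.712787668831647), np.float64(-18.444455950387542), np.float32(67.0)) tgt (np.float64(-31.309111800000696), np.float64(-31.228523362193897), np.float32(45.8))
```

View pics/s9z.png

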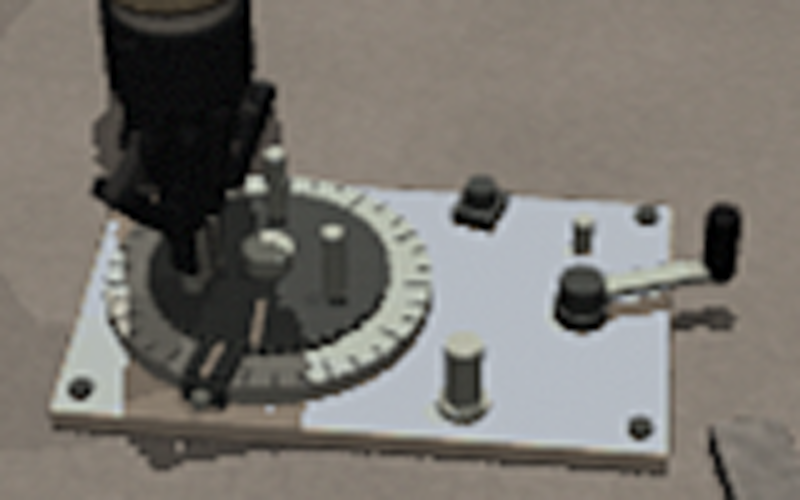

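Emit:
step_arm(increments=[[0, -0.0045, -0.0008, 0.5, 0, 0, 0], [0, -0.0045, -0.0008, 0.5, 0, 0, 0]])

```text
clock: 11.9
ee_pos: [528.7, -90.9, 42.0]
orientation: [0.625, 0.339, 0.62, -0.331]
wrist_force: [3.7, 2.9, -1.1]
gripper_width: 0.2
```

```bash
python3 go.py "[493.9,-1.5,45]" -60; python3 sa.py -25
```

```text
t11.90 [528.7 -90.9  42. ] yaw -56.5 xaxis [ 0.011  0.007 -1.   ] F [ 3.7  2.9 -1.1] w0.2 q [ 0.14  0.45 -0.06  2.02  0.03  0.66 -0.92]
about hub: r 51.4 phi -63.2
shift mm [ -2.8  20.3 -93.8] turn units [ 0.44  0.   -0.09]
idx (np.float64(-23.512881000387512), np.float64(-25.490787735942092), np.float32(65.8)) tgt (np.float64(-31.315363902954534), np.float64(-30.796005740596577), np.float32(44.8))
```

Emit:
step_arm(increments=[[0, -0.0035, -0.0008, 0.4, 0, 0, 0]])

```text
clock: 12.08
ee_pos: [525.4, -92.1, 41.8]
orientation: [0.615, 0.356, 0.611, -0.348]
wrist_force: [2.4, 2.8, -0.1]
gripper_width: -0.3
```

```bash
cat > col.py <<'E'
from ang import *
import sys
def pts(f,c,a0,r0,r1,w=6,z=38):
    a=np.deg2rad(a0);d=np.arange(-w,w+.01,.2);g=f["color"].astype(np.float32).mean(2);o=[]
    rs=np.arange(r0,r1,1.)
    V=[]
    for r in rs:
        X=c[0]+r*np.cos(a)-d*np.sin(a);Y=c[1]+r*np.sin(a)+d*np.cos(a)
        p=proj(f,np.c_[X,Y,np.full(len(d),z)]).astype(np.float32)
        V.append(cv2.remap(g,p[:,0][None],p[:,1][None],cv2.INTER_CUBIC)[0])
    V=np.array(V);k=d[np.argmax(V.mean(0))]
    for r,v in zip(rs,V):
        s=np.abs(d-k)<4;w_=np.clip(v-np.percentile(v,40),0,None)*s;m=(w_*d).sum()/(w_.sum()+1e-9)
        o.append((c[0]+r*np.cos(a)-m*np.sin(a),c[1]+r*np.sin(a)+m*np.cos(a)))
    return np.array(o)
def fit(P):
    vx,vy,x,y=cv2.fitLine(P.astype(np.float32),cv2.DIST_HUBER,0,.01,.01).ravel();return np.array([vx,vy]),np.array([x,y])
def run(cam,g,c,ri=(38,62),rt=(77,89)):
    f=grab(cam)
    A=pts(f,c,g,*ri);B=pts(f,c,-31.5,*rt)
    v,p=fit(A);u,q=fit(B)
    v*=np.sign(v[0]);u*=np.sign(u[0])
    off=np.cross(np.r_[v,0],np.r_[q-p,0])[2]
    th=lambda w:np.degrees(np.arctan2(w[1],w[0]))
    pa=p-c;qa=q-c
    print(cam,"idx slope %.2f tgt slope %.2f  off-at-target %.2fmm (neg => idx must go CW)  through-centre idx %.2f tgt %.2f"%(th(v),th(u),off,th(pa),th(qa)), "joint slope %.2f"%th(q-p))
if __name__=="__main__": run(sys.argv[1],float(sys.argv[2]),np.array(eval(sys.argv[3])) if len(sys.argv)>3 else np.array([509.5,-44.5]))
E
python3 go.py "[493.9,-1.5,45]" -60; python3 col.py scene -28;python3 look.py 10
```

```text
t12.07 [525.4 -92.1  41.8] yaw -59.8 xaxis [ 0.011  0.007 -1.   ] F [ 2.4  2.8 -0.1] w-0.3 q [ 0.13  0.45 -0.04  2.03  0.02  0.66 -0.96]
about hub: r 51.2 phi -67.1
shift mm [ -2.9  18.5 -94.2] turn units [ 0.03  0.   -0.09]
scene idx slope -29.87 tgt slope -30.47  off-at-target -3.52mm (neg => idx must go CW)  through-centre idx -28.02 tgt -31.28 joint slope -35.46
```

View pics/s10z.png

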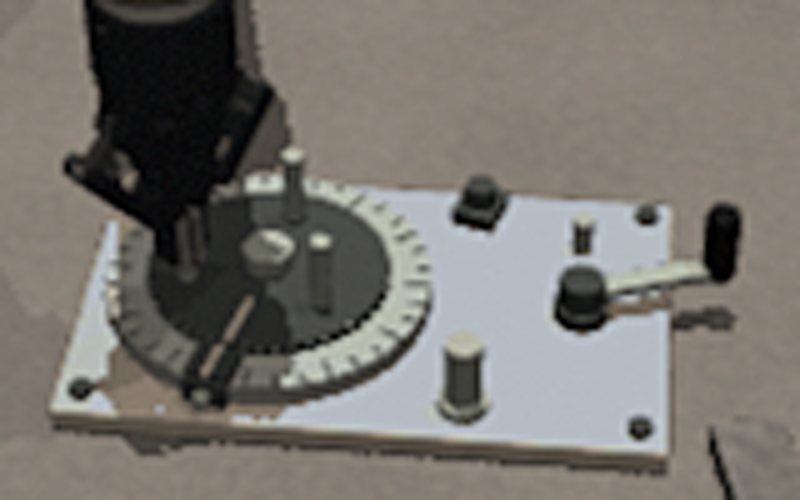

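Emit:
step_arm(increments=[[0, -0.0017, -0.0003, 0.2, 0, 0, 0], [0, 0, 0, 0, 0, 0, 0]])

```text
clock: 12.42
ee_pos: [523.5, -92.8, 41.8]
orientation: [0.611, 0.364, 0.607, -0.356]
wrist_force: [2.5, 0.9, -0.1]
gripper_width: 0.3
```

```bash
python3 go.py "[493.9,-1.5,45]" -60; python3 col.py scene -30;python3 look.py 11
```

```text
t12.43 [523.5 -92.8  41.8] yaw -61.2 xaxis [ 0.01   0.006 -1.   ] F [ 2.5  0.9 -0.1] w0.3 q [ 0.13  0.45 -0.04  2.03  0.01  0.66 -0.98]
about hub: r 51.0 phi -69.4
shift mm [ -2.9  18.1 -94.2] turn units [-0.15 -0.   -0.09]
scene idx slope -32.36 tgt slope -30.54  off-at-target 0.29mm (neg => idx must go CW)  through-centre idx -30.92 tgt -31.28 joint slope -31.85
```

View pics/s11z.png

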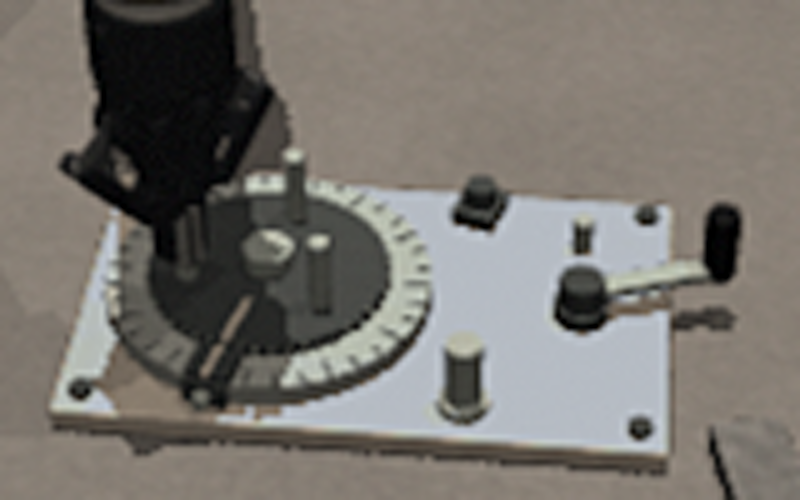

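Emit:
step_arm(increments=[[0, 0.006, 0, 0, 0, 0, 0], [0, 0.006, 0.001, 0, 0, 0, 0], [-0.04, 0, 0, 0, 0, 0, 0], [-0.05, 0, 0, 0, 0, 0, 0], [-0.05, 0, 0, 0, 0, 0, 0]])

```text
clock: 13.15
ee_pos: [528.5, -89.2, 179.5]
orientation: [0.605, 0.36, 0.612, -0.36]
wrist_force: [1.2, -1.2, -0.7]
gripper_width: -0.1
```

```bash
python3 col.py scene -31; python3 go.py "[540,240,180]" -60; python3 look.py 12;python3 - <<'E'
from h import *
f=grab("top","t12");a=cv2.imread('pics/t12.png')[165:285,225:385];cv2.imwrite('pics/t12z.png',cv2.resize(a,None,fx=5,fy=5,interpolation=2))
E
```

```text
scene idx slope -32.41 tgt slope -30.72  off-at-target 0.37mm (neg => idx must go CW)  through-centre idx -30.87 tgt -31.29 joint slope -31.83
t13.20 [533.  -89.8 186.7] yaw -61.2 xaxis [ 0.004  0.005 -1.   ] F [1.3 0.2 4. ] w-0.2 q [ 0.12  0.27 -0.03  1.88  0.    0.99 -0.98]
about hub: r 52.5 phi -58.5
shift mm [   8.3  165.  -285.6] turn units [-0.15 -0.02 -0.04]
```

View pics/s12z.png

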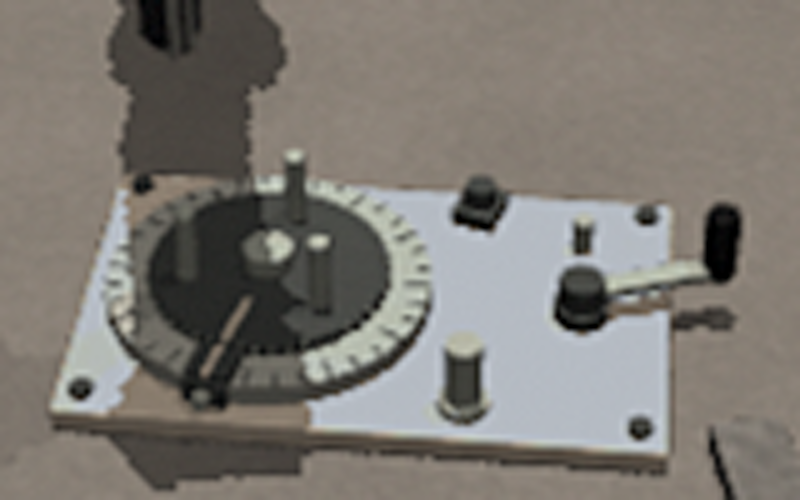

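View pics/t12z.png

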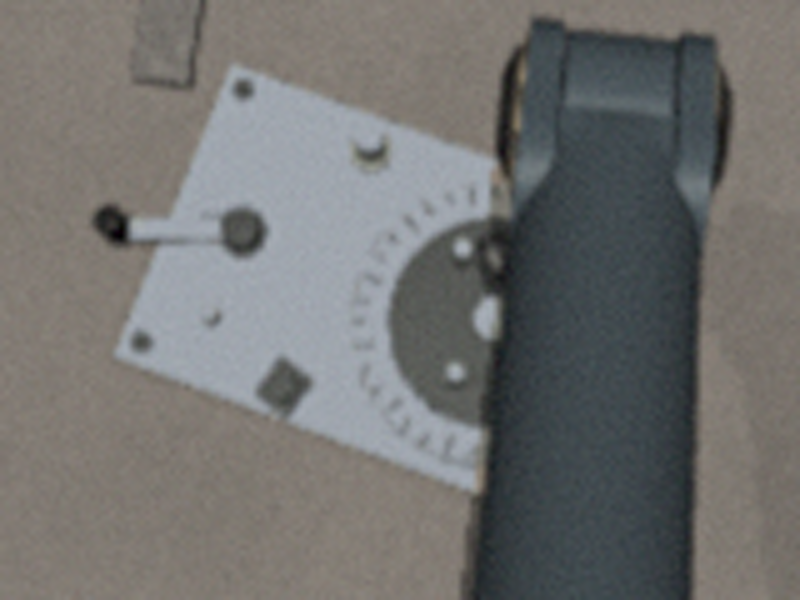

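```bash
python3 go.py "[600,202,180]" 0
```

```text
t13.30 [531.  -89.5 181.4] yaw -61.2 xaxis [-0.001  0.005 -1.   ] F [-0.3  0.9 -0.5] w0.4 q [ 0.12  0.28 -0.03  1.89  0.    0.98 -0.98]
about hub: r 51.3 phi -60.1
shift mm [   2.8  200.9 -222.1] turn units [-7.65 -0.03 -0.03]
```

Emit:
step_arm(increments=[[0, 0.034, -0.037, 0, 0, 0, 0], [0, 0.04, -0.045, 0, 0, 0, 0], [0, 0.04, -0.045, 0, 0, 0, 0], [0, 0.04, -0.045, 0, 0, 0, 0], [0, 0.035, -0.04, 0, 0, 0, 0], [0, 0, 0, -1, 0, 0, 0], [0, 0, 0, -1, 0, 0, 0], [0, 0, 0, -1, 0, 0, 0], [0, 0, 0, -1, 0, 0, 0], [0, 0, 0, -1, 0, 0, 0], [0, 0, 0, -1, 0, 0, 0], [0, 0, 0, -1, 0, 0, 0]])

```text
clock: 14.8
ee_pos: [584.9, 191.2, 158.9]
orientation: [0.692, 0.017, 0.721, -0.024]
wrist_force: [-0.0, 1.1, 0.8]
gripper_width: -0.0
```

```bash
python3 go.py "[598,202,180]" 0; python3 look.py 13;python3 - <<'E'
from h import *
f=grab("top","t13");a=cv2.imread('pics/t13.png')[165:285,225:385];cv2.imwrite('pics/t13z.png',cv2.resize(a,None,fx=5,fy=5,interpolation=2))
E
python3 col.py top -31 "[504.85,-44.85]"; python3 col.py scene -31
```

```text
t14.80 [584.9 191.2 158.9] yaw -3.3 xaxis [-0.041 -0.01  -0.999] F [-0.   1.1  0.8] w-0.0 q [-0.13  0.46 -0.35  1.69  0.17  1.06 -0.59]
about hub: r 249.2 phi 71.4
shift mm [-21.7  11.2  11.6] turn units [-0.42 -0.29  0.08]
top idx slope -32.16 tgt slope -31.54  off-at-target 0.09mm (neg => idx must go CW)  through-centre idx -31.76 tgt -31.87 joint slope -32.01
scene idx slope -32.61 tgt slope -29.87  off-at-target 0.49mm (neg => idx must go CW)  through-centre idx -31.02 tgt -31.38 joint slope -31.84
```

View pics/t13z.png

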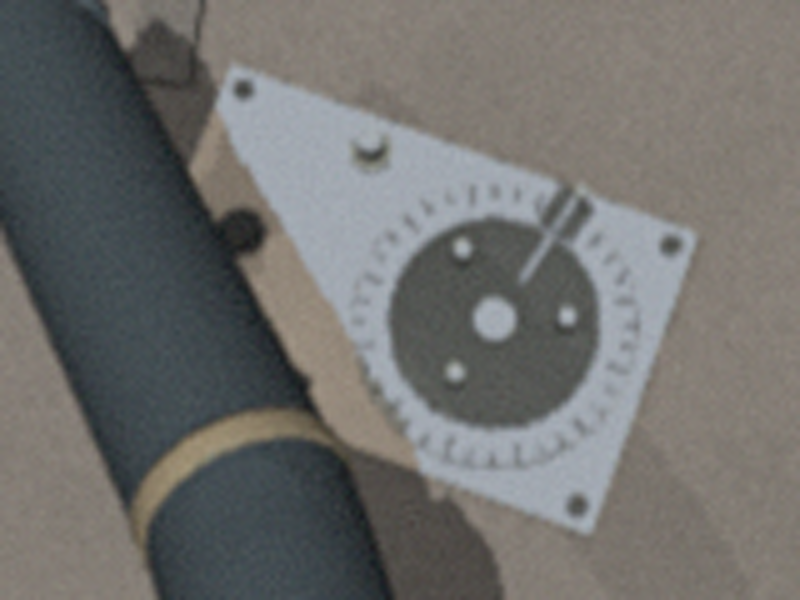

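View pics/s13z.png

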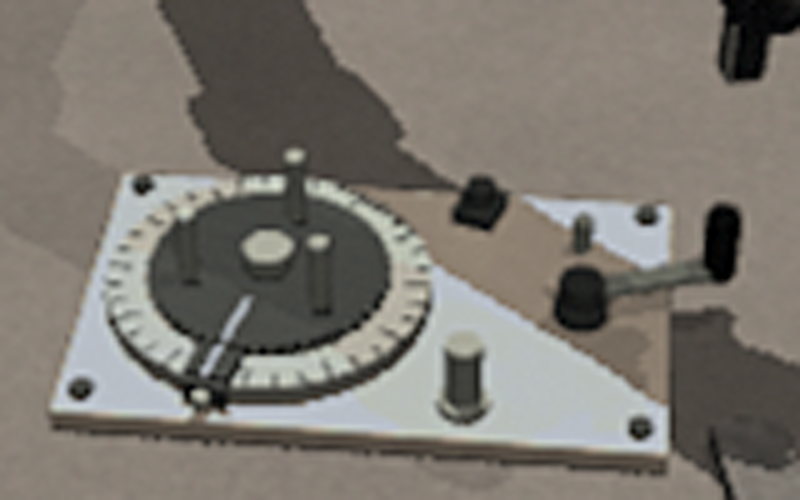

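Emit:
step_arm(increments=[[0, 0.011, 0.016, -0.42, -0.29, 0.08, 0], [0.02, 0, 0, 0, 0, 0, 0], [0.03, 0, 0, 0, 0, 0, 0], [0.02, 0, 0, 0, 0, 0, 0]])

```text
clock: 15.5
ee_pos: [607.2, 205.0, 88.7]
orientation: [0.712, 0.002, 0.702, 0.001]
wrist_force: [0.2, 0.1, -0.6]
gripper_width: 0.0
```

```bash
python3 go.py "[600,202,38]" 0; sed -i 's/260:420/280:440/' look.py; python3 look.py 14
```

```text
t15.50 [607.2 205.   88.7] yaw -0.1 xaxis [ 0.013  0.005 -1.   ] F [ 0.2  0.1 -0.6] w0.0 q [-0.15  0.55 -0.34  1.73  0.23  0.89 -0.59]
about hub: r 269.9 phi 67.9
shift mm [50.6 -3.3 -7.8] turn units [-0.01  0.09 -0.04]
```

View pics/s14z.png

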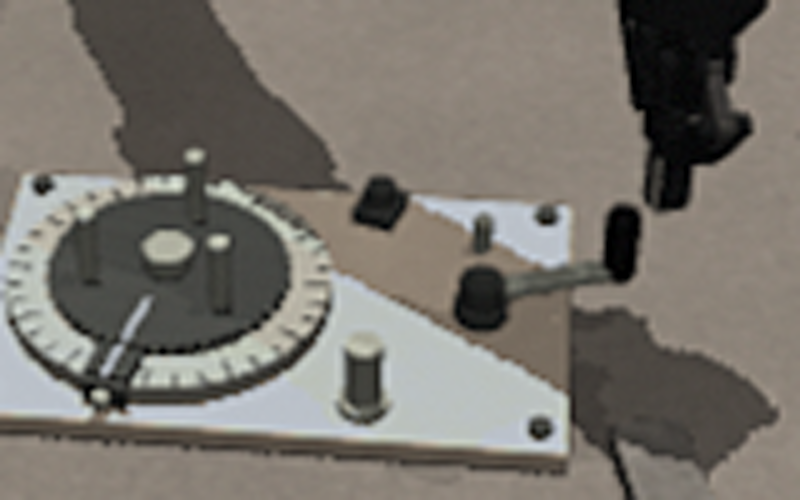

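Emit:
step_arm(increments=[[0.025, -0.003, 0, 0, 0.09, -0.04, 0], [0.022, -0.001, -0.002, 0, 0, 0, 0], [0, 0, 0, 0, 0, 0, 0]])

```text
clock: 15.92
ee_pos: [605.7, 202.6, 38.5]
orientation: [0.707, -0.001, 0.707, 0.001]
wrist_force: [-0.9, 0.6, 0.7]
gripper_width: -0.1
```

```bash
python3 go.py "[584,200,38]" 0;  python3 look.py 15
```

```text
t15.93 [605.7 202.6  38.5] yaw 0.1 xaxis [ 0. -0. -1.] F [-0.9  0.6  0.7] w-0.1 q [-0.16  0.62 -0.32  1.75  0.26  0.81 -0.6 ]
about hub: r 267.1 phi 68.0
shift mm [  0.5  -2.6 -21.7] turn units [0.02 0.   0.  ]
```

View pics/s15z.png

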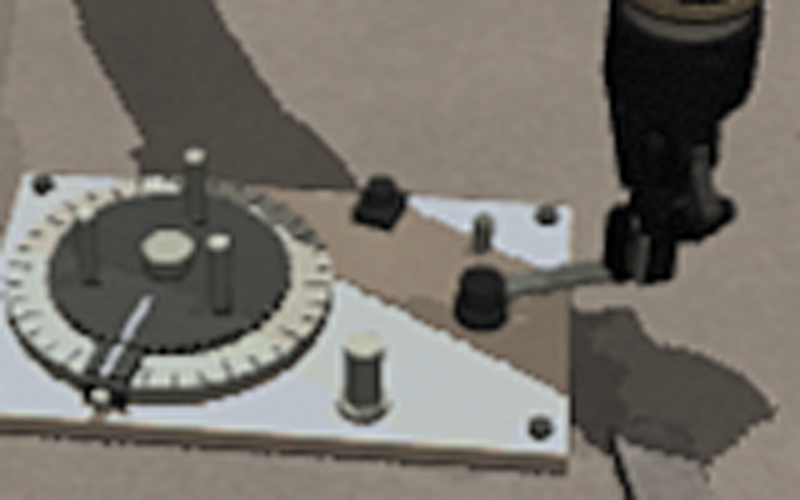

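Emit:
step_arm(increments=[[0, -0.003, -0.006, 0, 0, 0, 0], [0, -0.001, -0.006, 0, 0, 0, 0], [0, 0, -0.005, 0, 0, 0, 0], [0, 0, -0.004, 0, 0, 0, 0], [0, 0, -0.004, 0, 0, 0, 0], [0, 0, -0.004, 0, 0, 0, 0]])

```text
clock: 16.73
ee_pos: [579.4, 200.2, 43.9]
orientation: [0.711, 0.0, 0.703, 0.002]
wrist_force: [1.6, 0.2, 0.2]
gripper_width: -0.3
```

```bash
python3 go.py "[584,200,38]" 0;  python3 look.py 16
```

```text
t16.73 [579.4 200.2  43.9] yaw 0.1 xaxis [ 0.012  0.004 -1.   ] F [1.6 0.2 0.2] w-0.3 q [-0.16  0.57 -0.33  1.83  0.25  0.78 -0.62]
about hub: r 256.1 phi 73.2
shift mm [ 5.9 -0.3  4.5] turn units [ 0.02  0.08 -0.03]
```

View pics/s16z.png

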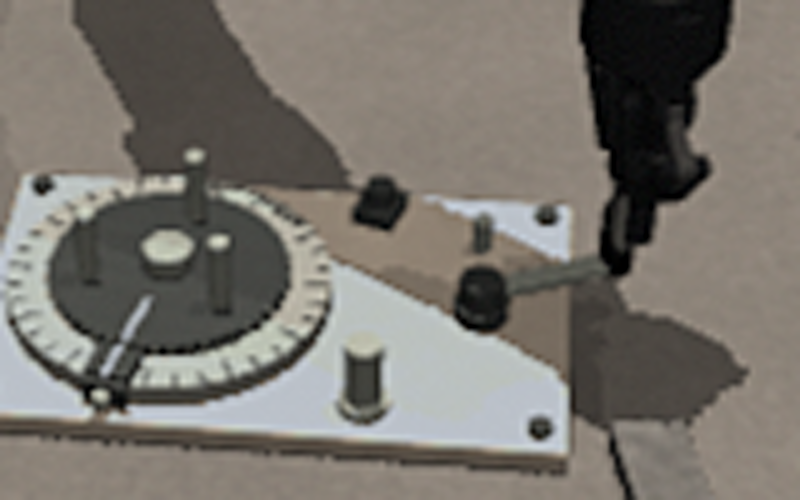

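Emit:
step_arm(increments=[[0.003, 0.001, -0.0055, -0.5, 0.04, 0, 0], [0.003, 0.001, -0.0057, -0.5, 0.04, 0, 0], [0.002, 0.001, -0.0057, -0.5, 0, 0, 0], [0.002, 0.001, -0.0057, -0.5, 0, 0, 0], [0.002, 0.001, -0.0057, -0.5, 0, 0, 0]])

```text
clock: 17.4
ee_pos: [554.4, 203.0, 34.3]
orientation: [0.699, -0.126, 0.692, 0.129]
wrist_force: [2.1, -0.0, 1.4]
gripper_width: -0.2
```

```bash
python3 go.py "[584,200,38]" 20;  python3 look.py 17
```

```text
t17.40 [554.4 203.   34.3] yaw 20.8 xaxis [ 0.009  0.006 -1.   ] F [ 2.1 -0.   1.4] w-0.2 q [-0.11  0.57 -0.42  1.88  0.33  0.75 -0.35]
about hub: r 252.7 phi 78.9
shift mm [ -3.4 -13.3  26.7] turn units [ 0.1   0.08 -0.02]
```

View pics/s17z.png

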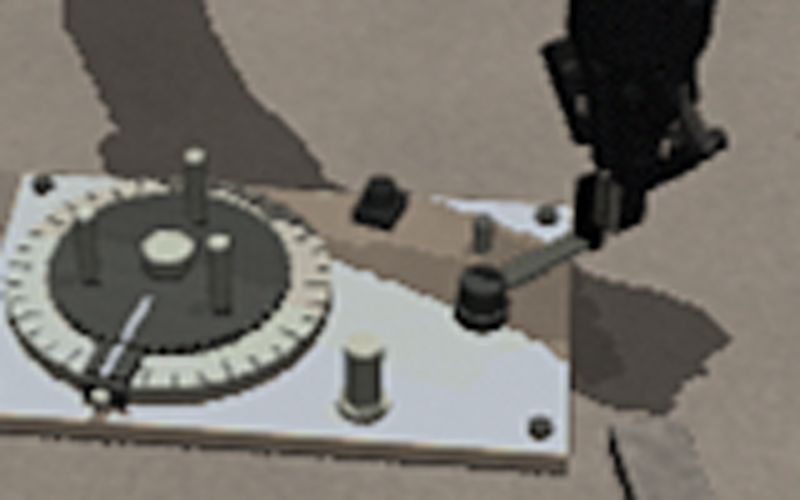

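Emit:
step_arm(increments=[[-0.001, 0.0012, -0.0057, -0.5, 0.04, 0, 0], [0, 0.0012, -0.0057, -0.5, 0.04, 0, 0], [0.001, 0.0012, -0.0057, -0.5, 0, 0, 0], [0.001, 0.0012, -0.0057, -0.5, 0, 0, 0], [0.001, 0.0012, -0.0057, -0.5, 0, 0, 0], [0.001, 0.0012, -0.0057, -0.5, 0, 0, 0]])

```text
clock: 18.2
ee_pos: [523.1, 194.2, 32.4]
orientation: [0.655, -0.271, 0.65, 0.274]
wrist_force: [1.0, 1.5, 1.2]
gripper_width: 0.0
```

```bash
cat >> st.py <<'E'
def piv(pv=(561,118)):
    s,m=M();d=s["ee_pos"][:2]-pv;print("pivot rel: along y(radial) %.1f along z %.1f ; pusher ang %.1f r %.1f"%(d@m[:2,1],d@m[:2,2],np.degrees(np.arctan2(d[1],d[0])),np.hypot(*d)))
E
sed -i 's/^    show();want/    show();piv();want/' go.py
python3 go.py "[584,200,38]" 45;  python3 look.py 18
```

```text
t18.20 [523.1 194.2  32.4] yaw 45.3 xaxis [ 0.004  0.006 -1.   ] F [1.  1.5 1.2] w0.0 q [-0.02  0.56 -0.54  1.95  0.41  0.74 -0.  ]
about hub: r 239.9 phi 85.8
pivot rel: along y(radial) 80.5 along z 27.6 ; pusher ang 116.4 r 85.1
shift mm [ -5.4 -39.2  46.9] turn units [ 0.04  0.05 -0.01]
```

View pics/s18z.png

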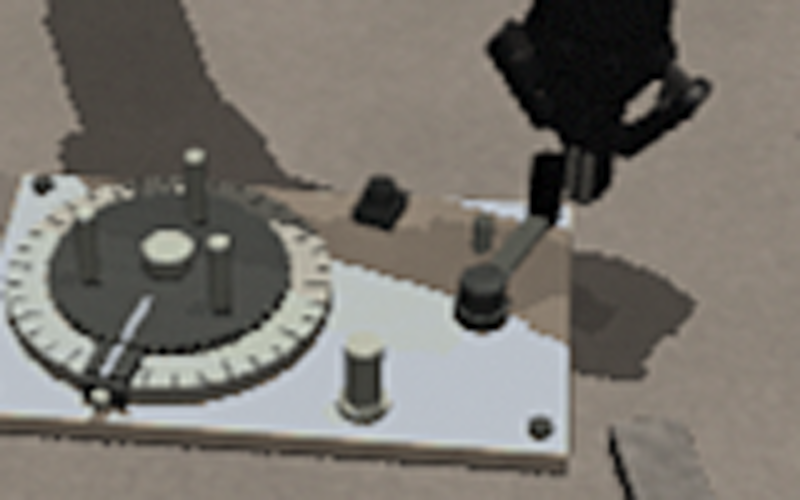

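Emit:
step_arm(increments=[[-0.001, 0.0016, -0.0057, -0.5, 0, 0, 0], [-0.001, 0.0016, -0.0057, -0.5, 0.03, 0, 0], [-0.001, 0.0016, -0.0057, -0.5, 0, 0, 0], [0, 0.0016, -0.0057, -0.5, 0, 0, 0], [0, 0.0016, -0.0055, -0.5, 0, 0, 0]])

```text
clock: 18.88
ee_pos: [502.2, 183.0, 35.9]
orientation: [0.599, -0.38, 0.589, 0.387]
wrist_force: [6.2, 12.1, -8.1]
gripper_width: -0.0
```

```bash
python3 go.py "[584,200,38]" 65;  python3 look.py 19
```

```text
t18.88 [502.2 183.   35.9] yaw 65.7 xaxis [ 0.008  0.016 -1.   ] F [ 6.2 12.1 -8.1] w-0.0 q [ 0.07  0.54 -0.64  2.    0.46  0.73  0.3 ]
about hub: r 228.0 phi 90.8
pivot rel: along y(radial) 80.3 along z 35.0 ; pusher ang 132.1 r 87.6
shift mm [ -1.2 -67.5  49.2] turn units [0.09 0.13 0.  ]
```

View pics/s19z.png

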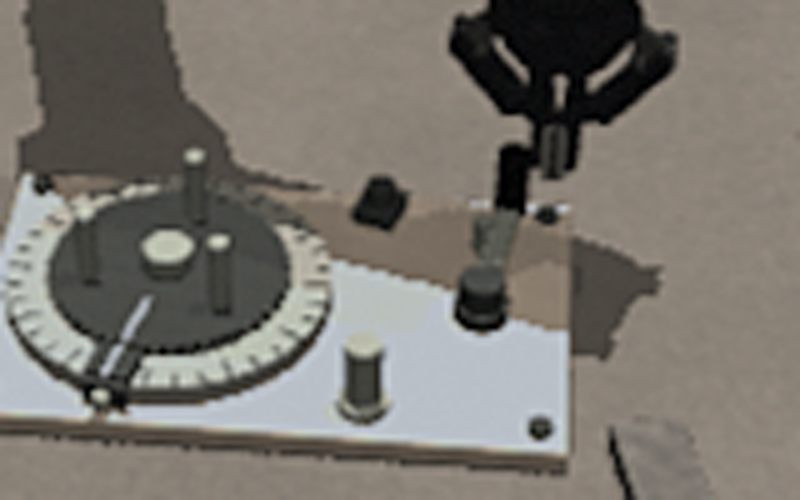

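```bash
python3 - <<'E'
from h import *
f=grab("scene")
a=f["color"][165:225,350:420,::-1];cv2.imwrite('pics/lv.png',cv2.resize(a,None,fx=10,fy=10,interpolation=cv2.INTER_CUBIC))
print(toplane(f,[(280+515/5,145+150/5)],73),toplane(f,[(280+482/5,145+272/5)],45), toplane(f,[(280+483/5,145+218/5)],30))
print(arm.get_state()["wrist_force"])
E
python3 - <<'E'
import sys;sys.path.insert(0,'.')
from h import *
f=grab("top")
cv2.imwrite('pics/lvt.png',cv2.resize(f["color"][190:260,225:325,::-1],None,fx=8,fy=8,interpolation=cv2.INTER_CUBIC))
E
```

```text
[[497.60350812 162.39972564  73.        ]] [[564.65601455 124.04568998  45.        ]] [[501.48406892 144.76853502  30.        ]]
[ 4.51009876  9.7558403  -6.5050951 ]
```

View pics/lv.png

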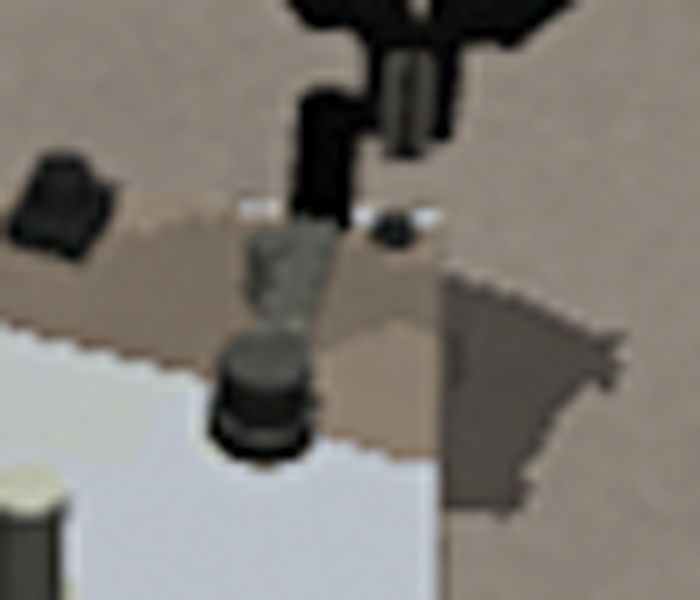

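View pics/lvt.png

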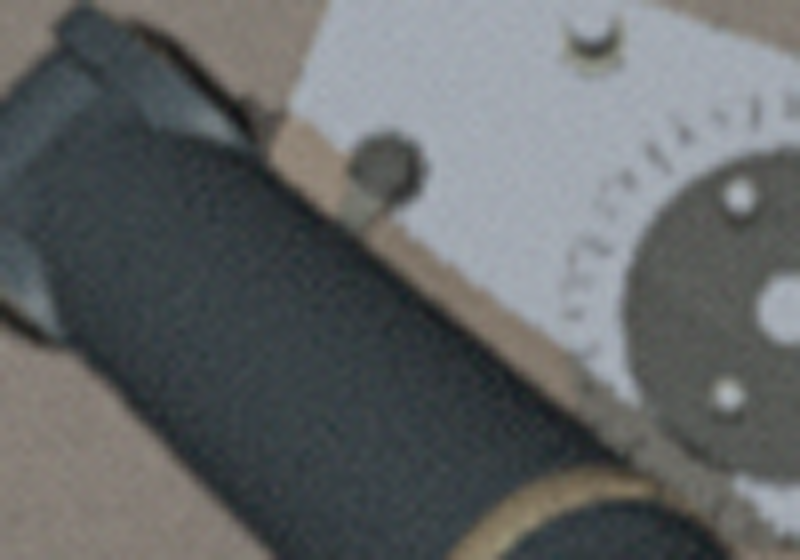

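Emit:
step_arm(increments=[[0, 0, 0.004, 0, 0, 0, 0], [0, 0, 0.008, 0, 0, 0, 0], [0, 0, 0.01, 0, 0, 0, 0], [-0.03, 0, 0, 0, 0, 0, 0], [-0.05, 0, 0, 0, 0, 0, 0], [-0.05, 0, 0, 0, 0, 0, 0]])

```text
clock: 19.77
ee_pos: [507.8, 201.8, 164.9]
orientation: [0.595, -0.378, 0.595, 0.386]
wrist_force: [1.3, 0.1, -0.1]
gripper_width: -0.1
```

```bash
python3 go.py "[480,330,190]" 65;  python3 look.py 20; python3 -c "
from h import *
f=grab('scene');a=f['color'][165:225,350:420,::-1];cv2.imwrite('pics/lv2.png',cv2.resize(a,None,fx=10,fy=10,interpolation=cv2.INTER_CUBIC))"
```

```text
t19.77 [507.8 201.8 164.9] yaw 65.4 xaxis [-0.006  0.011 -1.   ] F [ 1.3  0.1 -0.1] w-0.1 q [ 0.13  0.4  -0.74  1.86  0.3   1.    0.41]
about hub: r 246.9 phi 89.5
pivot rel: along y(radial) 83.2 along z 54.1 ; pusher ang 122.4 r 99.3
shift mm [-23.5  78.9 105.1] turn units [ 0.05  0.05 -0.07]
```

View pics/lv2.png

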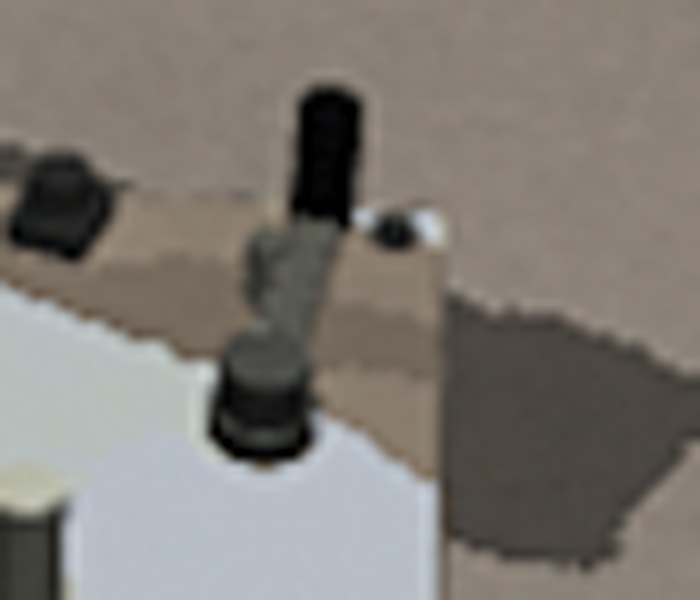

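View pics/s20.png

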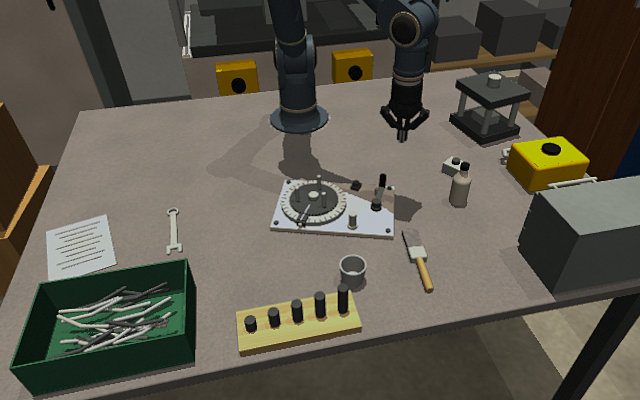

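```bash
python3 go.py "[430,340,235]" 65
```

```text
t19.88 [511.4 204.1 169.3] yaw 65.4 xaxis [ 0.005  0.015 -1.   ] F [0.3 0.7 0.7] w0.2 q [ 0.13  0.4  -0.74  1.85  0.3   1.    0.41]
about hub: r 249.2 phi 88.6
pivot rel: along y(radial) 81.0 along z 57.6 ; pusher ang 119.9 r 99.4
shift mm [-64.1 130.7  90.6] turn units [ 0.05  0.11 -0.01]
```

Emit:
step_arm(increments=[[-0.04, 0, 0, 0, 0, 0, 0], [-0.02, 0.03, 0.02, 0, 0, 0, 0], [-0.005, 0.035, 0.024, 0, 0, 0, 0], [0, 0.035, 0.024, 0, 0, 0, 0], [0, 0.03, 0.022, 0, 0, 0, 0], [0, 0, 0, 0, 0, 0, 0]])

```text
clock: 20.62
ee_pos: [428.5, 342.5, 236.4]
orientation: [0.599, -0.377, 0.593, 0.383]
wrist_force: [-0.3, -0.4, 1.2]
gripper_width: 0.0
```

```bash
python3 st.py; python3 - <<'E'
from h import *
f=grab("top","t21");a=cv2.imread('pics/t21.png')[165:285,225:385];cv2.imwrite('pics/t21z.png',cv2.resize(a,None,fx=5,fy=5,interpolation=2))
E
python3 col.py top -31 "[504.85,-44.85]"; python3 col.py scene -31
```

```text
t20.62 [428.5 342.5 236.4] yaw 65.1 xaxis [ 0.003  0.013 -1.   ] F [-0.3 -0.4  1.2] w0.0 q [-0.09  0.34 -0.82  1.77  0.26  1.13  0.14]
about hub: r 395.1 phi 101.2
top idx slope -32.30 tgt slope -31.82  off-at-target 0.17mm (neg => idx must go CW)  through-centre idx -31.80 tgt -31.87 joint slope -31.98
scene idx slope -32.09 tgt slope -30.10  off-at-target 0.23mm (neg => idx must go CW)  through-centre idx -31.18 tgt -31.38 joint slope -31.68
```

View pics/t21z.png

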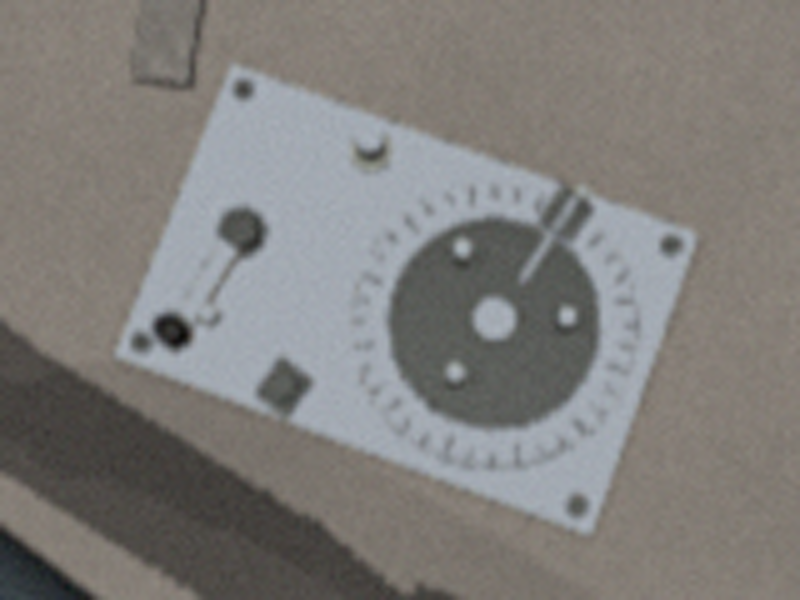

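```bash
python3 - <<'E'
from h import *
f=grab("top")
z0=lambda x,y:(225+x/5,165+y/5)
p=toplane(f,[z0(172,329)],73)[0];q=toplane(f,[z0(108,220)],73)[0];s=toplane(f,[z0(208,316)],30)[0]
for pv in [(559.3,115.9),(561,118)]:
    a=lambda P:np.degrees(np.arctan2(P[1]-pv[1],P[0]-pv[0])); r=lambda P:np.hypot(P[0]-pv[0],P[1]-pv[1])
    print(a(p),r(p),a(q),r(q),a(s),r(s))
a=f["color"][200:245,240:290,::-1];cv2.imwrite('pics/lv3.png',cv2.resize(a,None,fx=12,fy=12,interpolation=cv2.INTER_CUBIC))
E
```

```text
150.75096795233154 78.96397211240635 90.53941534818536 82.0423201839264 158.3928566893134 58.59027551366621
152.67130294263382 79.46578481672331 91.77150671017621 79.97690870502419 160.87850303404483 59.45345121984712
```

View pics/lv3.png

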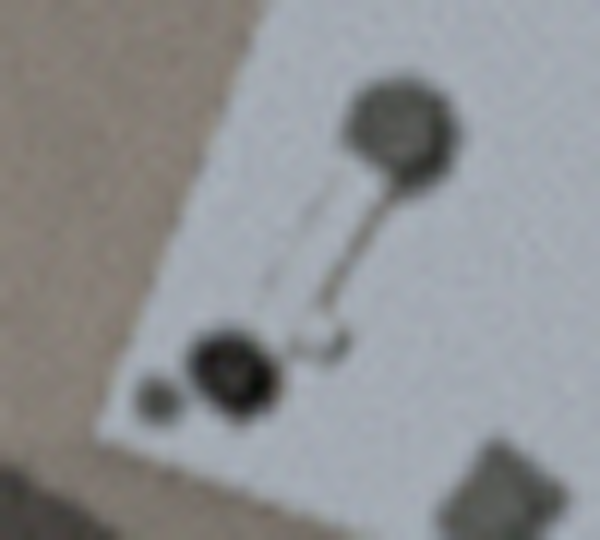

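```bash
python3 -c "
from station import arm
print(arm.hand_in())"
```

```text
the job is handed in; nothing more can be done
None
```

I turned the dial about 160° clockwise by one pin with the closed fingertips, until its index line met the rider line. I then pushed the lock lever counter-clockwise by its post until it stopped, withdrew, and handed in at about 21 s on the clock.

**Dial:** With the arm clear and the lever locked, the index line's extension passed 0.17 mm (top view) and 0.23 mm (scene view) from the target line. The angle between them is about 0.1–0.2°. The two lines' directions, fitted separately, differ by 0.5° in the top view and 2° in the scene view. The scene figure is the weaker one, because the target line is short and seen at an angle.

**Lever:** The wrist force jumped from about 2 N to about 15 N when it reached the stop, and the top picture shows the bar against the stop pin. It stayed there after I let go. The lever started about 20° past fully open, and I did not know that beforehand.

**Push forces:** At my readings the wrist showed about 2–5 N while pushing the dial and 2 N while pushing the lever, apart from the jump at the stop.

**Loose things:** The gauge pin, T-nut, brush, pot, bottle and spanner look unmoved in the pictures. The arm finished more than 200 mm above the table, to the left, touching nothing.

**Disagreements:**
- The two cameras differed by about 4–5 mm on absolute positions.
- The visible fingertips appeared about 17 mm above the reported TCP, so I set heights to be safe either way.

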